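Stack washed-part totes on the blow-off base and set the air

ROBOT

A 6-joint arm with a two-finger parallel gripper is mounted at the origin on a cart in front of the work surface, level with it; the furniture and walls round the work are solid. World frame = base frame: x ahead of the robot, y to its left, z up, the work surface at z = 0. Lengths are in m, angles in rad, forces in N, time in s.
With the tool pointing down it reaches from about 0.25 to 0.85 m from the base axis. Payload 12.5 kg.
Tool frame: the origin (TCP) lies at the very end of the fingers, on their centre line; the grasp point (between the pads) lies 19 mm behind it (manip.grip_point_offset is the z of the grasp point in the tool frame, in m); z points along the fingers, y is the line along which they close (so a half turn about z gives the same grasp; the last joint's range is limited). The gripper opens to 93 mm and grips with 3 to 60 N. Pads are 15 mm wide; open, the fingers measure 128 mm over their backs; the gripper's body (75 mm by 188 mm) begins 65 mm behind the grasp point.
Start: joints at [-1.205, 0.351, 1.652, -0, 1.139, -0.085], TCP at [0.24, -0.495, 0.219] pointing down, gripper open.
Joint ranges: [-2.75, 2.75], [-0.79, 2.1], [0.01, 2.65], [-1.57, 4.71], [0.07, 3.14], [-2.87, 2.87]. Speed limits (rad/s): [2.22, 2.22, 2.79, 3.14, 3.14, 3.14].

INTERFACE

Orientations are given as a rotation vector (axis times angle).
In Python, from plant import manip, status, get_image gives the robot as it stands (manip), with the cameras as plain functions and the readings (status).
- The arm moves only by the shell command python3 drive.py 'ROWS' [FORCE]. ROWS is a JSON list of rows, 1 to 20 of them, each of 5 numbers: the opening from 0.0 (shut) to 1.0 (fully open), then dx, dy, dz in m, then a turn about the tool's z in rad; each row is the pose to reach, as a shift and turn from the pose commanded when the command began, along the tool's axes at that moment; what a row does not reach only later rows make up. A row lasts 1/10 s, in which the tool goes at most 0.05 m and 0.15 rad, less where a joint would pass 70% of its speed; a pose out of reach is approached as far as the arm can. The fingers move at their own pace and stop on an object; FORCE is the grip in N (left out, the last holds). Time passes only in rows, so rows that do not move let the fingers close. It prints the time, the measured TCP pose, the force, the opening and the grip force at its end.
- status.get_obs(): the state, without advancing time (a new reading comes with each control period).
- get_image(name): name is "scene" or "side" or "wrist"; returns a dict with "pixels" (384x512x3 uint8, red, green, blue), "range_z" (384x512 float32, m along the optical axis (not along the pixel's ray), 0 where there is no reading), "intrinsics" (3x3 intrinsics, pixels), "T" (4x4, takes a point from camera to world coordinates). Camera axes: x right, y up, looking along -z (the intrinsics and any distortion apply to the point x, -y, -z); pixel columns grow to the right and rows downward; lengths in m; the calibration is good to about 2 mm. A picture is of the moment at which its call begins.
- manip.hand_in(): hands the job in; it is judged then, once.
The state is a dict: "t": time; "q": joint angles; "joint_vel": joint speeds; "joint_torque": joint torques, N m; "position": TCP position; "ee_rot": TCP orientation; "force": force on the tool from outside, world axes, zero at the start; "moment": the same for the moment, N m; "gripper_width": opening from 0.0 (shut) to 1.0 (fully open); "finger_force": force on a finger pad.
Only numpy, scipy, OpenCV 4.12 (cv2) and the standard library are available. Lean on these libraries where they do the work, as an engineer would, in place of code of your own. Each camera call takes 0.05 s, during which the arm holds its last target. There are 200 camera calls.

TASK

The totes of washed brass sleeves are to be blown dry. First shut the air valve right off while the cover is still on the drying base; then take the cover off, stack all the totes that are there on the base, each turned half round to the one below (yellow end over blue end) so that they lock and stand clear of the parts instead of nesting, and put the cover on the top tote. Only then open the valve to half, lever at the green 45-degree mark; keep the totes from tipping and leave the other things on the bench alone.

Things in the scene. Friction and masses are not known exactly. Their poses are not given: they have to be found in the camera images.
- base: grey drying base, flat air box 186 x 92 x 24 mm fixed on the worktop, two notched steel seat rails along its long sides (160 mm long, 66 mm apart outside, tops 36 mm up). Origin: centre of its underside; x lengthwise away from its valve, z up. The valve is at its -x end, on the robot's side, with a blue hose leading off to -y
- seat (a point): centre of the base's seat, 26 mm above the base's origin: where the lowest tote's origin lies when seated, long axis along the base's x. The rails are notched at x = +-52 and +-30 mm, so the lowest tote fits either way round
- valve (a joint): lever angle (rad) of the quarter-turn air valve: 0 = shut, lever along the base's +y; grows counter-clockwise seen from above; 1.571 = fully open, lever along the base's -x; half = 0.785, lever over the green mark of the quadrant (a tick each 15 degrees). Friction 0.12 N m: stays where left; hard stops at both ends
- valve_axis (a point): on the valve's vertical axis at the lever's mid-height, 60 mm above the worktop, 128 mm from the base's centre along its -x
- valve_grip (a point): grip point of the lever, 66 mm out from its axis, at mid-height of its red sleeve (13 mm wide, 12 mm high, 26 to 92 mm out from the axis). Its y points outward along the lever, z up. Below is free space, except the aluminium quadrant within 56 mm of the axis (52 mm high)
- cover: aluminium cover: plate 168 x 74 x 4 mm, its underside 8 mm above the origin; below, a tapered block 149 x 56 mm that drops inside a tote's rim or the rails (2.5 mm play). Origin: centre of the block's underside, z up, x lengthwise. Seated on a tote: origin 52 mm above the tote's, either way round; starts on the base, 28 mm up. 0.22 kg
- cover_grip (a point): middle of the cover's black bar handle, 40 mm above its origin; the bar runs along the cover's x, 96 mm long, 12 mm wide and high, with 22 mm free beneath it, between posts at x = +-40 mm. While stacking, the cover may stand anywhere free on the worktop
- tote_1: blue stack-or-nest tote, 160 (x) x 66 (y) x 60 mm at the rim, tapering to 142 x 48 at the floor, walls 2.5 mm, 0.25 to 0.42 kg, with a low heap of brass sleeves (up to 25 mm). Origin: centre of its underside; x lengthwise toward its YELLOW end wall, z up. Stacked right, its origin is straight above the lower tote's, 50 mm up, x reversed; nested, only 24 mm up
- tote_2: tote like tote_1. Grip: at mid-length both long walls have an upright ribbed panel, 40 mm long, 41 to 60 mm above the origin, 66 mm apart outside; grip across these from above. Two or three of the three totes are present
- tote_3: tote like tote_1. Underneath, cross bars at x = +52 and -30 mm, 10 wide, 66 long, shoulders 4 mm above the origin, with 54 mm keys below them that fit between the walls of the tote beneath
- tote_1_mark (a point): middle of the top edge of tote_1's yellow end wall: 80 mm along its x, 60 mm up
- tote_2_mark (a point): the same for tote_2. Tote walls: deep slots at x = +52 and -30 mm let the bars of an upper tote drop in, so yellow over yellow nests
- tote_3_mark (a point): the same for tote_3. Tote walls: notches at x = -52 and +30 mm, 6 mm deep, 14 wide (20 at the mouth), take the bars of an upper tote turned half round; about 2 mm play each way
- feeder_b: grey bowl feeder, fixed, between the totes (its left) and the base (its right). Its box has a solid front panel at about x = 0.39, from y = -0.13 to 0.13, 162 mm high, with an index wheel on it 12 mm proud; the steel bowl stands higher behind. Carry things past in front of it, over 0.17 m up. Origin: under the middle of the box, on the worktop
- tester: green drilling and test machine, fixed, to the right of the base: side wall at y = -0.43 from x = 0.28 to 0.65, 0.26 m high, taller column above. The arm starts beside its front: rise to 0.4 m before swinging in. Origin: under the middle of its housing, on the worktop
- oiler: amber oiler bottle with a red spout, 45 mm across, 135 mm high; bystander. Origin: centre of its underside
- vblock: black steel V-block, 50 x 48 x 36 mm, behind the base; bystander. Origin: centre of its underside
- tin: round flux tin with a green lid, 62 mm across, 24 mm high, behind the totes; bystander. Origin: centre of its underside

How it is judged:
On the way, in this order (a step that is already met when the one before it is completed fails the run):
1. the air valve is shut while the cover is still on the base (value of joint valve below 0.1 rad and horizontal distance between cover and base below 0.01 m and z of cover in the frame of base below 0.033 m), for 0.2 s.
2. with the air still shut, the cover is off the base (value of joint valve below 0.12 rad and (horizontal distance between cover and base above 0.08 m or height (world z) of cover above 0.09 m)), for 0.2 s.
3. with the air still shut, every tote stands locked in one stack on the base and the cover is on the top tote (value of joint valve below 0.12 rad and ((horizontal distance between tote_1 and base below 0.006 m and z of tote_1 in the frame of base between 0.023 and 0.03 m and angle between the x axis of tote_1 and the x axis of base, either way round below 0.1 rad) or (horizontal distance between tote_1 and tote_2 below 0.007 m and z of tote_1 in the frame of tote_2 between 0.047 and 0.054 m and x of tote_1_mark in the frame of tote_2 below -0.074 m) or (horizontal distance between tote_1 and tote_3 below 0.007 m and z of tote_1 in the frame of tote_3 between 0.047 and 0.054 m and x of tote_1_mark in the frame of tote_3 below -0.074 m)) and ((horizontal distance between tote_2 and base below 0.006 m and z of tote_2 in the frame of base between 0.023 and 0.03 m and angle between the x axis of tote_2 and the x axis of base, either way round below 0.1 rad) or (horizontal distance between tote_2 and tote_1 below 0.007 m and z of tote_2 in the frame of tote_1 between 0.047 and 0.054 m and x of tote_2_mark in the frame of tote_1 below -0.074 m) or (horizontal distance between tote_2 and tote_3 below 0.007 m and z of tote_2 in the frame of tote_3 between 0.047 and 0.054 m and x of tote_2_mark in the frame of tote_3 below -0.074 m)) and ((horizontal distance between tote_3 and base below 0.006 m and z of tote_3 in the frame of base between 0.023 and 0.03 m and angle between the x axis of tote_3 and the x axis of base, either way round below 0.1 rad) or (horizontal distance between tote_3 and tote_1 below 0.007 m and z of tote_3 in the frame of tote_1 between 0.047 and 0.054 m and x of tote_3_mark in the frame of tote_1 below -0.074 m) or (horizontal distance between tote_3 and tote_2 below 0.007 m and z of tote_3 in the frame of tote_2 between 0.047 and 0.054 m and x of tote_3_mark in the frame of tote_2 below -0.074 m)) and ((horizontal distance between cover and tote_1 below 0.008 m and z of cover in the frame of tote_1 between 0.049 and 0.056 m) or (horizontal distance between cover and tote_2 below 0.008 m and z of cover in the frame of tote_2 between 0.049 and 0.056 m) or (horizontal distance between cover and tote_3 below 0.008 m and z of cover in the frame of tote_3 between 0.049 and 0.056 m))), for 0.3 s.
At the end, for the whole second after the job is handed in: All totes present in one upright stack: lowest on the base (within 6 mm, 23-30 mm up, 0.1 rad, either way round), each other over one below (within 7 mm, 47-54 mm higher) turned half round; cover on the top tote (within 8 mm, 49-56 mm up); at rest; valve 0.785 +-0.1 rad (((horizontal distance between tote_1 and base below 0.006 m and z of tote_1 in the frame of base between 0.023 and 0.03 m and angle between the x axis of tote_1 and the x axis of base, either way round below 0.1 rad) or (horizontal distance between tote_1 and tote_2 below 0.007 m and z of tote_1 in the frame of tote_2 between 0.047 and 0.054 m and x of tote_1_mark in the frame of tote_2 below -0.074 m) or (horizontal distance between tote_1 and tote_3 below 0.007 m and z of tote_1 in the frame of tote_3 between 0.047 and 0.054 m and x of tote_1_mark in the frame of tote_3 below -0.074 m)) and ((horizontal distance between tote_2 and base below 0.006 m and z of tote_2 in the frame of base between 0.023 and 0.03 m and angle between the x axis of tote_2 and the x axis of base, either way round below 0.1 rad) or (horizontal distance between tote_2 and tote_1 below 0.007 m and z of tote_2 in the frame of tote_1 between 0.047 and 0.054 m and x of tote_2_mark in the frame of tote_1 below -0.074 m) or (horizontal distance between tote_2 and tote_3 below 0.007 m and z of tote_2 in the frame of tote_3 between 0.047 and 0.054 m and x of tote_2_mark in the frame of tote_3 below -0.074 m)) and ((horizontal distance between tote_3 and base below 0.006 m and z of tote_3 in the frame of base between 0.023 and 0.03 m and angle between the x axis of tote_3 and the x axis of base, either way round below 0.1 rad) or (horizontal distance between tote_3 and tote_1 below 0.007 m and z of tote_3 in the frame of tote_1 between 0.047 and 0.054 m and x of tote_3_mark in the frame of tote_1 below -0.074 m) or (horizontal distance between tote_3 and tote_2 below 0.007 m and z of tote_3 in the frame of tote_2 between 0.047 and 0.054 m and x of tote_3_mark in the frame of tote_2 below -0.074 m)) and ((horizontal distance between cover and tote_1 below 0.008 m and z of cover in the frame of tote_1 between 0.049 and 0.056 m) or (horizontal distance between cover and tote_2 below 0.008 m and z of cover in the frame of tote_2 between 0.049 and 0.056 m) or (horizontal distance between cover and tote_3 below 0.008 m and z of cover in the frame of tote_3 between 0.049 and 0.056 m)) and angle between each of tote_1, tote_2, tote_3's own z axis and vertical below 0.07 rad and linear speed of each of tote_1, tote_2, tote_3, cover below 0.03 m/s and value of joint valve between 0.685 and 0.885 rad); the robot touches nothing.
It fails at once if the oiler is moved by more than 3 cm (distance of oiler from where it was at the start of the episode above 0.03 m).
It fails at once if the V-block is moved by more than 3 cm (distance of vblock from where it was at the start of the episode above 0.03 m).
It fails at once if the flux tin is moved by more than 3 cm (distance of tin from where it was at the start of the episode above 0.03 m).
It fails at once if a tote tips by more than 60 degrees and spills its parts (angle between any of tote_1, tote_2, tote_3's own z axis and vertical above 1.05 rad).
Of tote_1, tote_2, tote_3 only 2 to 3 are there at a start; the rules pass over those that are not, and their reading is None.
At some moment in a run one of tote_1, tote_2, tote_3 may be knocked a few centimetres aside while the robot is not near it.
Once in a run the grip may slacken for a moment while it holds something.
It also fails if it takes over 210 s, if anything falls off the work surface, if the arm or the gripper's body presses on something with over 40 N, if the wrist force passes 120 N, or if a joint passes its speed limit or range.

## Working session

There is one attempt and no reset: what is moved stays moved. The work goes in short steps, Python scripts to look and compute and a shell command to move; the robot and the scene stay as the last step left them, time stands still between calls to the robot, and variables do not carry over. Pictures are saved under pics/ and viewed, at most 14 in all, crops included, and the job is handed in when it is done.

```bash
ls; mkdir -p pics; cat > h.py <<'E'
import numpy as np,cv2
from plant import manip, status, get_image
from scipy.spatial.transform import Rotation as R
def snap(n):
    im=get_image(n); np.savez('pics/%s.npz'%n,**{k:im[k] for k in im}); return im
def cloud(im):
    z=np.asarray(im['range_z']);K=np.asarray(im['intrinsics']);T=np.asarray(im['T'])
    v,u=np.mgrid[:z.shape[0],:z.shape[1]]
    P=np.stack([(u-K[0,2])/K[0,0]*z,-(v-K[1,2])/K[1,1]*z,-z],-1)
    W=P@T[:3,:3].T+T[:3,3]; W[z==0]=np.nan; return W
E
python3 - <<'E'
from h import *
o=status.get_obs();print(o)
a=snap('scene');b=snap('side')
for n,im in(('scene',a),('side',b)):
    print(n,np.round(im['T'],3).tolist(),np.round(im['intrinsics'],1).tolist())
    cv2.imwrite('pics/%s0.png'%n,cv2.resize(im['pixels'][:,:,::-1],(800,600)))
E
```

```text
drive.py
pics
plant.py
{'t': 0.0, 'q': array([-1.20458072e+00,  3.51219938e-01,  1.65241868e+00, -2.94045172e-05,
        1.13905503e+00, -8.46165200e-02]), 'joint_vel': array([-1.76196850e-03, -5.57786954e-04,  2.83502610e-04, -7.69578520e-05,
       -1.65279299e-04, -2.31289305e-04]), 'joint_torque': array([-2.30822814e-03, -4.97342205e+01, -2.85264051e+01,  6.97500003e-02,
        2.56232981e-02, -7.01370891e-05]), 'position': array([ 0.23953252, -0.49473324,  0.2181124 ]), 'ee_rot': array([-3.06105091e+00, -7.01959437e-01,  2.84126580e-04]), 'force': array([-0.59947803,  0.59993273,  0.17675214]), 'moment': array([-0.00502313,  0.01558016,  0.01803621]), 'finger_force': 0.0, 'gripper_width': 1.0018524659971118}
scene [[-0.528, 0.503, -0.684, -0.295], [-0.849, -0.304, 0.431, 0.482], [0.009, 0.809, 0.588, 0.83], [0.0, 0.0, 0.0, 1.0]] [[385.1, 0.0, 258.1], [0.0, 385.1, 193.4], [0.0, 0.0, 1.0]]
side [[-0.792, -0.39, 0.469, 1.158], [0.611, -0.515, 0.602, 0.735], [0.007, 0.763, 0.646, 0.929], [0.0, 0.0, 0.0, 1.0]] [[383.6, 0.0, 264.6], [0.0, 383.6, 194.1], [0.0, 0.0, 1.0]]
```

View pics/scene0.png

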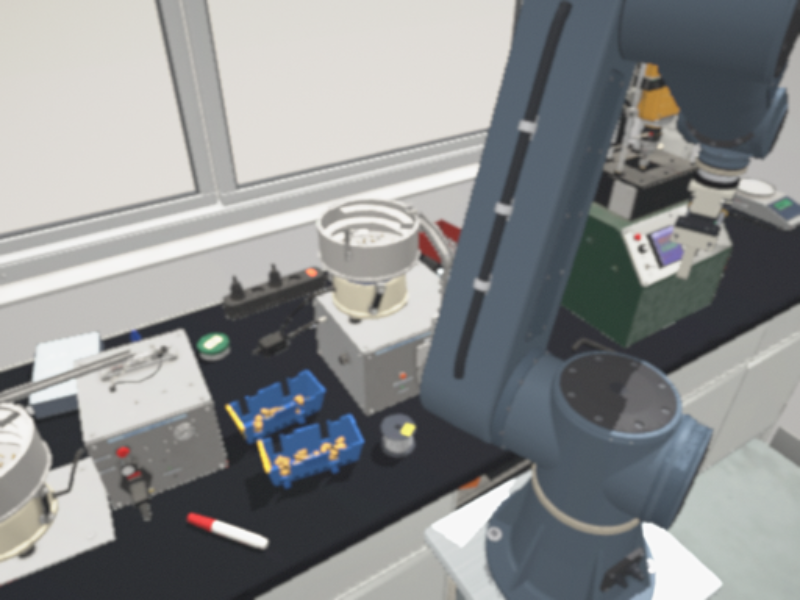

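View pics/side0.png

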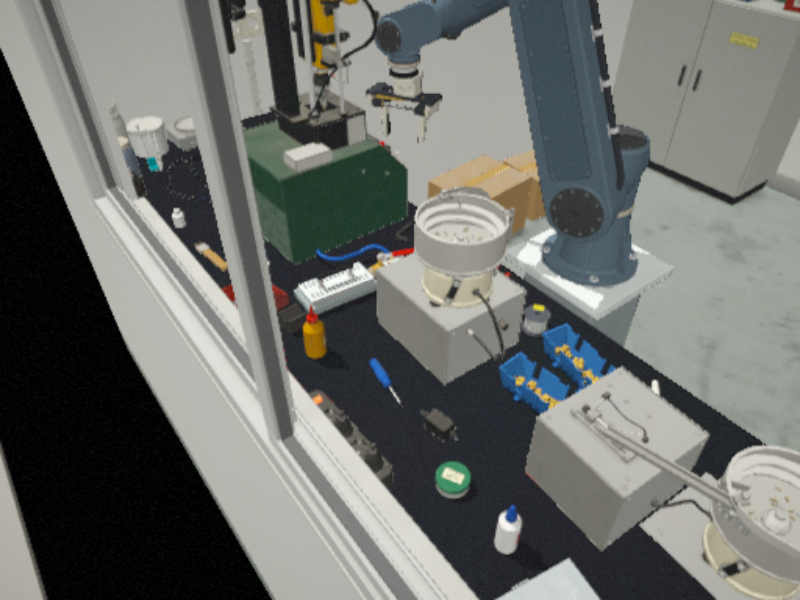

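The scene image shows two blue totes with yellow ends to the robot's left, at (275,405) and (310,450), and the feeder at (385,330). The side view shows a pale object with a red lever and blue hose at (345,285)-(405,253), which is probably the base.

```bash
python3 - <<'E'
from h import *
o=status.get_obs();print(np.round(R.from_rotvec(o['ee_rot']).as_matrix(),3))
b=dict(np.load('pics/side.npz'));W=cloud(b)
for n,(u,v) in dict(ctr=(345,285),e1=(300,288),e2=(375,270),red=(400,253),vb=(292,318),oil=(315,345),tin=(453,480)).items():
    print(n,np.round(W[int(v*.64),int(u*.64)],3))
for n in('scene','side'):
    im=dict(np.load('pics/%s.npz'%n));W=cloud(im);p=im['pixels'].astype(int)
    h=cv2.cvtColor(im['pixels'],cv2.COLOR_RGB2HSV)
    for nm,m in dict(blue=(h[...,0]>100)&(h[...,0]<125)&(h[...,1]>150)&(h[...,2]>60),yel=(h[...,0]>22)&(h[...,0]<33)&(h[...,1]>170)&(h[...,2]>150)).items():
        k,l,s,c=cv2.connectedComponentsWithStats(m.astype(np.uint8))
        for i in range(1,k):
            if s[i,4]>25: q=W[l==i];print(n,nm,s[i],np.round(np.nanmedian(q,0),3),np.round(np.nanmin(q,0),3),np.round(np.nanmax(q,0),3))
E
```

```text
[[ 0.9    0.436 -0.   ]
 [ 0.436 -0.9    0.001]
 [ 0.    -0.001 -1.   ]]
ctr [ 0.601 -0.249  0.039]
e1 [ 0.691 -0.3    0.041]
e2 [ 0.502 -0.262  0.034]
red [ 0.431 -0.254  0.059]
vb [ 0.75  -0.245  0.018]
oil [ 0.764 -0.111  0.045]
tin [0.737 0.307 0.024]
scene blue [155 238  53  43 704] [0.497 0.25  0.037] [ 0.436  0.182 -0.001] [0.57  0.331 0.061]
scene blue [209 266  23  30 310] [0.357 0.186 0.041] [ 0.306  0.146 -0.002] [0.408 0.217 0.061]
scene blue [180 272  26  19 272] [0.379 0.256 0.039] [ 0.37   0.227 -0.003] [0.44  0.291 0.06 ]
scene blue [170 281   6  13  29] [0.389 0.313 0.044] [0.383 0.309 0.017] [0.394 0.318 0.058]
scene blue [188 291  28  14 156] [0.322 0.262 0.034] [ 0.312  0.226 -0.002] [0.33  0.296 0.057]
scene blue [174 298  12  13  54] [0.333 0.321 0.023] [0.326 0.305 0.006] [0.377 0.331 0.059]
side blue [202 156  47  11 152] [ 0.509 -0.36   0.027] [ 0.402 -0.444 -0.004] [ 0.58  -0.305  0.043]
side blue [347 207  41  44 730] [0.33  0.233 0.036] [ 0.242  0.128 -0.005] [0.395 0.317 0.064]
side blue [320 225  45  40 790] [0.456 0.238 0.036] [ 0.386  0.137 -0.004] [0.513 0.307 0.062]
side blue [236 229  15  20 124] [0.686 0.02  0.017] [ 0.658 -0.042 -0.005] [0.697 0.054 0.026]
side blue [324 323   7  11  52] [0.738 0.442 0.097] [ 0.671  0.394 -0.002] [0.744 0.448 0.111]
```

```bash
python3 drive.py '[[1,0,0,-0.05,0],[1,0,0,-0.1,0],[1,0,0,-0.15,0],[1,0,0,-0.2,0],[1,0,0,-0.21,0]]'
```

```text
t: 0.6
position: [0.2399, -0.4957, 0.4342]
ee_rot: [3.054, 0.7, 0.002]
force: [-0.1, -0.5, -0.6]
gripper_width: 1.001
finger_force: 0.0
```

```bash
python3 drive.py '[[1,0,-0.05,0,0],[1,0.04,-0.089,0,0],[1,0.08,-0.089,0,0],[1,0.12,-0.089,0,0],[1,0.16,-0.089,0,0],[1,0.2,-0.089,0,0],[1,0.24,-0.089,0,0],[1,0.28,-0.089,0,0],[1,0.3,-0.089,0,0],[1,0.3,-0.089,0,0],[1,0.3,-0.089,0,0]]'
python3 - <<'E'
from h import *
im=snap('wrist');print(np.round(im['T'],3).tolist(),np.round(im['intrinsics'],1).tolist())
cv2.imwrite('pics/w1.png',cv2.resize(im['pixels'][:,:,::-1],(800,600)))
E
```

```text
t: 1.7
position: [0.4706, -0.2842, 0.4277]
ee_rot: [-3.061, -0.703, 0.002]
force: [0.1, 0.5, 0.5]
gripper_width: 1.002
finger_force: 0.0
[[0.436, 0.87, 0.23, 0.533], [-0.9, 0.422, 0.109, -0.256], [-0.002, -0.254, 0.967, 0.593], [0.0, 0.0, 0.0, 1.0]] [[310.1, 0.0, 252.2], [0.0, 310.1, 194.9], [0.0, 0.0, 1.0]]
```

View pics/w1.png

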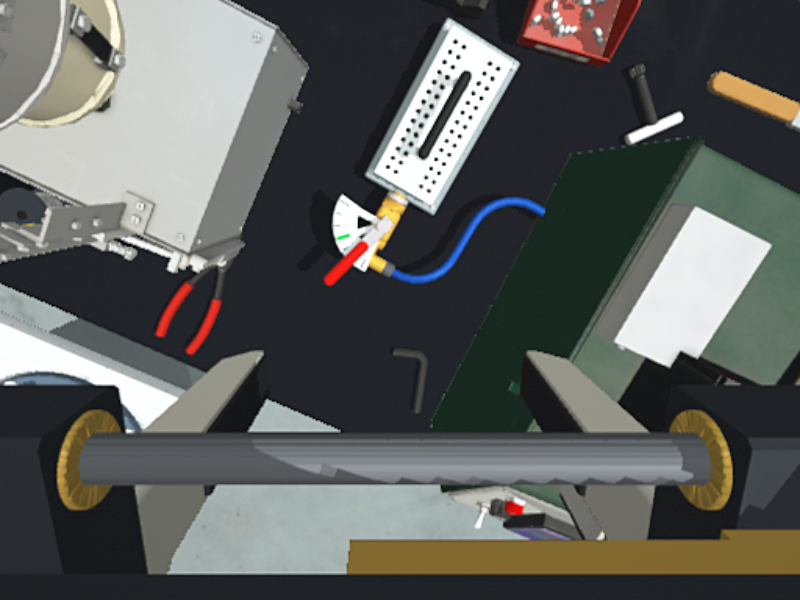

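The wrist image shows the cover on the base with corners at (450,18), (520,62), (432,213) and (365,178). The red lever tip is at (328,282), its axis near (380,230), and the green mark at (343,237).

```bash
cat >> h.py <<'E'
def rect(W,mask):
    P=W[mask][:,:2]; P=P[~np.isnan(P).any(1)]
    m=np.median(P,0); r=cv2.minAreaRect(((P)*1000).astype(np.float32)); return r,P
def comps(mask,mn=25):
    k,l,s,c=cv2.connectedComponentsWithStats(mask.astype(np.uint8)); return [(l==i) for i in range(1,k) if s[i,4]>mn]
def pca(P):
    m=P.mean(0);u,s,v=np.linalg.svd(P-m,full_matrices=False);return m,v[0]
E
python3 - <<'E'
from h import *
im=dict(np.load('pics/wrist.npz'));W=cloud(im);h=cv2.cvtColor(im['pixels'],cv2.COLOR_RGB2HSV)
z=W[...,2]
for m in comps((z>0.035)&(z<0.046)&(W[...,1]>-.42)&(W[...,1]<-.1)&(W[...,0]>.42),300):
    print('plate',rect(W,m)[0],np.median(W[m],0))
for m in comps((z>0.058)&(z<0.08)&(W[...,1]>-.42)&(W[...,1]<-.1)&(W[...,0]>.5),60):
    r,P=rect(W,m);print('bar',r,np.median(W[m],0))
red=((h[...,0]<8)|(h[...,0]>172))&(h[...,1]>150)&(h[...,2]>80)
for m in comps(red&(W[...,0]>.35)&(W[...,0]<.48),40):
    r,P=rect(W,m);q=W[m];print('red',r,np.nanmedian(q,0),pca(q[~np.isnan(q).any(1)]))
g=(h[...,0]>50)&(h[...,0]<80)&(h[...,1]>120)&(h[...,2]>120)
for m in comps(g,5): print('green',np.median(W[m],0))
E
```

```text
plate ((610.6280517578125, -273.50750732421875), (73.95796203613281, 167.90939331054688), 86.39739227294922) [ 0.61469897 -0.2712632   0.03902373]
bar ((549.2317504882812, -118.10498046875), (2.5632052421569824, 97.9443359375), 89.76376342773438) [ 0.55213677 -0.11841982  0.06930557]
bar ((610.082275390625, -273.4783935546875), (11.952014923095703, 94.20577239990234), 86.37437438964844) [ 0.61148153 -0.27341991  0.0719859 ]
red ((418.57366943359375, -243.1623077392578), (14.813695907592773, 80.53762817382812), 74.67623901367188) [ 0.42438308 -0.24549835  0.06439512] (array([ 0.42486353, -0.24535346,  0.06262761]), array([-0.91255556,  0.30887042, -0.26803248]))
green [ 0.45059632 -0.23116493  0.05142858]
```

```bash
cat >> h.py <<'E'
def to(x,y,z,yaw,o=None):
    "delta in tool axes; yaw deg of tool x axis in world, z of TCP"
    o=o or status.get_obs();M=R.from_rotvec(o['ee_rot']).as_matrix()
    d=M.T@(np.array([x,y,z])-o['position'])
    y0=np.degrees(np.arctan2(M[1,0],M[0,0]));q6=o['q'][5]
    t=-np.radians((yaw-y0+180)%360-180)
    alts=[a for a in(t,t-2*np.pi*np.sign(t)) if abs(q6+a)<2.8]
    print('yaw now %.1f q6 %.2f q1 %.2f'%(y0,q6,o['q'][0]),'d',np.round(d,4),'turn',np.round(t,3),'rows',int(np.ceil(max(np.linalg.norm(d)/.05,abs(t)/.15)))+1,'ok' if abs(q6+t)<2.8 else 'Q6 RANGE')
E
python3 -c "
from h import *
to(.418,-.245,.14,163)"
```

```text
yaw now 25.8 q6 0.49 q1 -0.63 d [-0.0297 -0.0581  0.2882] turn -2.394 rows 17 ok
```

```bash
python3 drive.py '[[0.5,-0.03,-0.058,0,-2.394],[0.5,-0.03,-0.058,0,-2.394],[0.5,-0.03,-0.058,0,-2.394],[0.5,-0.03,-0.058,0,-2.394],[0.5,-0.03,-0.058,0,-2.394],[0.5,-0.03,-0.058,0,-2.394],[0.5,-0.03,-0.058,0,-2.394],[0.5,-0.03,-0.058,0,-2.394],[0.5,-0.03,-0.058,0.05,-2.394],[0.5,-0.03,-0.058,0.1,-2.394],[0.5,-0.03,-0.058,0.15,-2.394],[0.5,-0.03,-0.058,0.2,-2.394],[0.5,-0.03,-0.058,0.25,-2.394],[0.5,-0.03,-0.058,0.288,-2.394],[0.5,-0.03,-0.058,0.288,-2.394],[0.5,-0.03,-0.058,0.288,-2.394],[0.5,-0.03,-0.058,0.288,-2.394],[0.5,-0.03,-0.058,0.288,-2.394],[0.5,-0.03,-0.058,0.288,-2.394]]'
python3 - <<'E'
from h import *
to(.418,-.245,.041,163)
im=snap('wrist');W=cloud(im);h=cv2.cvtColor(im['pixels'],cv2.COLOR_RGB2HSV)
cv2.imwrite('pics/w2.png',cv2.resize(im['pixels'][:,:,::-1],(640,480)))
red=((h[...,0]<8)|(h[...,0]>172))&(h[...,1]>150)&(h[...,2]>80)&(W[...,2]>.063)&(W[...,2]<.075)
for m in comps(red,40):
    print('red',rect(W,m)[0],np.nanmedian(W[m],0))
E
```

```text
t: 3.65
position: [0.4184, -0.2454, 0.141]
ee_rot: [0.47, 3.106, -0.0]
force: [-0.8, -0.2, 0.3]
gripper_width: 0.497
finger_force: 0.0
yaw now 162.8 q6 -1.90 q1 -0.63 d [0.0006 0.0003 0.1   ] turn -0.004 rows 3 ok
red ((425.6919860839844, -245.73435974121094), (10.88132381439209, 63.10448455810547), 70.31703186035156) [ 0.42444543 -0.24532344  0.06454818]
```

View pics/w2.png

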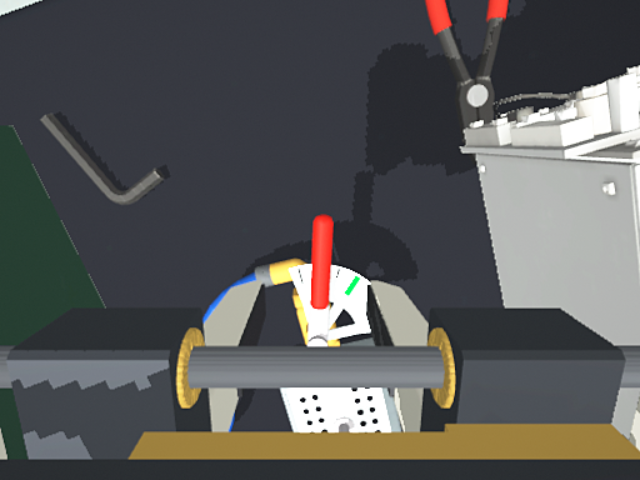

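The red lever, from (322,220) to (320,305), is centred between the fingers.

```bash
python3 drive.py '[[0.5,0,0,0.05,0],[0.5,0,0,0.1,0],[0.5,0,0,0.1,0],[0.5,0,0,0.1,0],[0,0,0,0.1,0],[0,0,0,0.1,0],[0,0,0,0.1,0],[0,0,0,0.1,0],[0,0,0,0.1,0]]' 8
python3 drive.py '[[0,-0.0008,0.0101,0,0.15],[0,-0.003,0.02,0,0.3],[0,-0.0067,0.0294,0,0.45],[0,-0.0118,0.0382,0,0.6],[0,-0.0181,0.0461,0,0.75],[0,-0.0256,0.053,0,0.9],[0,-0.034,0.0586,0,1.05],[0,-0.0431,0.063,0,1.2],[0,-0.0495,0.0651,0,1.3],[0,-0.0535,0.0661,0,1.36],[0,-0.0535,0.0661,0,1.36],[0,-0.0535,0.0661,0,1.36]]'
```

```text
t: 4.6
position: [0.4188, -0.2451, 0.0412]
ee_rot: [0.465, 3.106, -0.0]
force: [0.5, 2.1, 7.5]
gripper_width: 0.141
finger_force: 8.0
t: 5.8
position: [0.4869, -0.1972, 0.0404]
ee_rot: [-2.311, -2.122, 0.005]
force: [-12.3, -1.8, 8.9]
gripper_width: 0.136
finger_force: 8.0
```

```bash
python3 drive.py '[[0.5,0,0,0,0],[0.5,0,0,0,0],[0.5,0,0,0,0],[0.5,0,0,-0.05,0],[0.5,0,0,-0.1,0],[0.5,0,0,-0.15,0],[0.5,0,0,-0.2,0],[0.5,0,0,-0.2,0],[0.5,0,0,-0.2,0]]'
python3 - <<'E'
from h import *
to(.61,-.273,.24,176.4)
im=snap('wrist');W=cloud(im);h=cv2.cvtColor(im['pixels'],cv2.COLOR_RGB2HSV)
red=((h[...,0]<8)|(h[...,0]>172))&(h[...,1]>150)&(h[...,2]>80)&(W[...,2]>.05)&(W[...,2]<.075)
for m in comps(red,40):
    print('red',rect(W,m)[0],np.nanmedian(W[m],0))
E
```

```text
t: 6.7
position: [0.4894, -0.1976, 0.2412]
ee_rot: [2.313, 2.123, 0.001]
force: [-0.4, -0.0, -0.2]
gripper_width: 0.502
finger_force: 0.0
yaw now 85.1 q6 -0.39 q1 -0.47 d [-0.0648  0.1266  0.0015] turn -1.594 rows 12 ok
red ((486.0951843261719, -205.59275817871094), (63.545284271240234, 13.065258979797363), 86.12879943847656) [ 0.48610886 -0.20392792  0.06420999]
red ((776.95849609375, -301.6750793457031), (44.15997314453125, 3.287116527557373), 10.883424758911133) [ 0.77892792 -0.30093683  0.05325736]
```

```bash
python3 drive.py '[[0.5,-0.065,0.127,0,1.548],[0.5,-0.065,0.127,0,1.548],[0.5,-0.065,0.127,0,1.548],[0.5,-0.065,0.127,0,1.548],[0.5,-0.065,0.127,0,1.548],[0.5,-0.065,0.127,0,1.548],[0.5,-0.065,0.127,0,1.548],[0.5,-0.065,0.127,0,1.548],[0.5,-0.065,0.127,0,1.548],[0.5,-0.065,0.127,0.05,1.548],[0.5,-0.065,0.127,0.09,1.548],[0.5,-0.065,0.127,0.09,1.548],[0.5,-0.065,0.127,0.09,1.548],[0.5,-0.065,0.127,0.09,1.548]]'
python3 - <<'E'
from h import *
im=snap('wrist');W=cloud(im);z=W[...,2]
c=np.array([.6106,-.2735]);near=(abs(W[...,0]-c[0])<.12)&(abs(W[...,1]-c[1])<.06)
for m in comps((z>0.06)&(z<0.08)&near,60): print('bar',rect(W,m)[0],np.median(W[m],0))
for m in comps((z>0.035)&(z<0.046)&near,300): print('plate',rect(W,m)[0],np.median(W[m],0))
to(.6106,-.2735,.049,-3.6)
cv2.imwrite('pics/w3.png',cv2.resize(im['pixels'][:,:,::-1],(640,480)))
E
```

```text
t: 8.15
position: [0.6109, -0.2736, 0.1525]
ee_rot: [3.139, -0.097, 0.003]
force: [-0.9, -0.2, 0.7]
gripper_width: 0.5
finger_force: 0.0
bar ((611.2833862304688, -273.62445068359375), (11.990836143493652, 93.97355651855469), 86.66262817382812) [ 0.61462671 -0.27399866  0.07220615]
bar ((491.9150390625, -223.52914428710938), (19.964235305786133, 2.605010986328125), 89.82386016845703) [ 0.49126482 -0.22152046  0.06175896]
plate ((610.3768310546875, -273.68682861328125), (74.22390747070312, 167.28700256347656), 86.38977813720703) [ 0.62305949 -0.27553348  0.03922965]
yaw now -3.6 q6 1.14 q1 -0.49 d [-0.0007 -0.0003  0.1038] turn 0.001 rows 4 ok
```

View pics/w3.png

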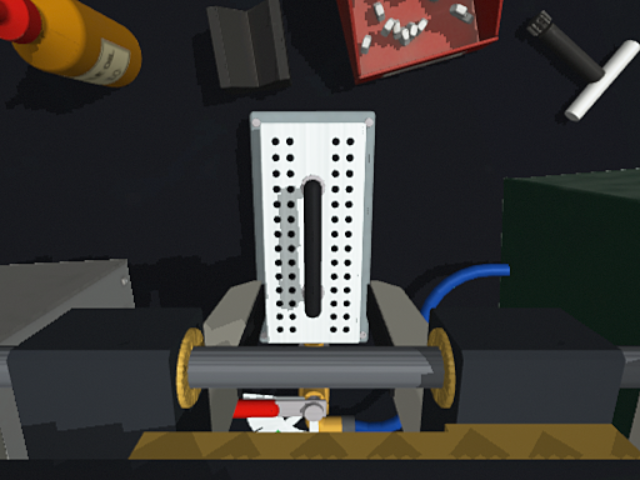

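The cover's bar at (313,250) lies centred between the fingers, and the valve lever at (255,410) points to base +y, so it is shut.

```bash
python3 drive.py '[[0.5,0,0,0.05,0],[0.5,0,0,0.1,0],[0.5,0,0,0.104,0],[0.5,0,0,0.104,0],[0.5,0,0,0.104,0],[0,0,0,0.104,0],[0,0,0,0.104,0],[0,0,0,0.104,0],[0,0,0,0.104,0],[0,0,0,0.104,0]]' 25
python3 drive.py '[[0,0,0,-0.02,0],[0,0,0,-0.05,0],[0,0,0,-0.1,0],[0,0,0,-0.15,0],[0,0,0,-0.2,0],[0,0,0,-0.23,0],[0,0,0,-0.23,0],[0,0,0,-0.23,0]]'
python3 -c "
from h import *
to(.31,-.03,.28,90)"
```

```text
t: 9.2
position: [0.6101, -0.2731, 0.0468]
ee_rot: [-3.14, 0.099, -0.0]
force: [-0.5, -0.9, 2.9]
gripper_width: 0.129
finger_force: 25.0
t: 10.0
position: [0.6098, -0.2731, 0.2758]
ee_rot: [-3.14, 0.099, 0.001]
force: [0.9, 1.0, -2.6]
gripper_width: 0.124
finger_force: 25.0
yaw now -3.6 q6 1.14 q1 -0.49 d [-0.3145 -0.2236 -0.0039] turn -1.634 rows 12 ok
```

```bash
python3 drive.py '[[0,-0.04,0,0,0],[0,-0.08,0,0,0],[0,-0.12,0,0,0],[0,-0.16,0,0,0],[0,-0.2,0,0,0],[0,-0.24,0,0,0],[0,-0.28,0,0,0],[0,-0.314,-0.02,0,-0.1],[0,-0.314,-0.06,0,-0.25]]'
python3 drive.py '[[0,0,-0.164,0,-1.384],[0,0,-0.164,0,-1.384],[0,0,-0.164,0,-1.384],[0,0,-0.164,0,-1.384],[0,0,-0.164,0,-1.384],[0,0,-0.164,0,-1.384],[0,0,-0.164,0,-1.384],[0,0,-0.164,0,-1.384],[0,0,-0.164,0,-1.384],[0,0,-0.164,0,-1.384],[0,0,-0.164,0,-1.384],[0,0,-0.164,0,-1.384]]'
python3 - <<'E'
from h import *
to(.31,-.03,.023,90)
im=snap('wrist');cv2.imwrite('pics/w4.png',cv2.resize(im['pixels'][:,:,::-1],(640,480)))
im=snap('scene');W=cloud(im)
for x in(.2,.24,.27,.3,.33,.36):
  print(x,[ (lambda q:(round(float(np.nanmin(q)),3),round(float(np.nanmax(q)),3)) if len(q) else None)(W[...,2][(abs(W[...,0]-x)<.015)&(abs(W[...,1]-y)<.02)]) for y in(-.12,-.07,-.03,.02,.06,.1)])
E
```

```text
t: 10.9
position: [0.2969, -0.1932, 0.2746]
ee_rot: [-3.126, -0.291, 0.005]
force: [1.6, 0.5, -0.8]
gripper_width: 0.127
finger_force: 25.0
t: 12.1
position: [0.2695, -0.0322, 0.2757]
ee_rot: [-2.222, -2.218, 0.002]
force: [-0.1, -0.5, -1.8]
gripper_width: 0.128
finger_force: 25.0
yaw now 89.9 q6 -0.29 q1 -0.29 d [0.0021 0.041  0.2526] turn -0.001 rows 7 ok
0.2 [None, None, None, None, None, None]
0.24 [None, None, None, (-0.466, 0.612), (-0.461, 0.611), (-0.421, 0.002)]
0.27 [None, None, (-0.621, -0.568), (0.506, 0.61), (0.545, 0.575), (-0.005, 0.003)]
0.3 [None, None, (-0.643, -0.56), (0.507, 0.602), (0.266, 0.269), (-0.003, 0.047)]
0.33 [None, None, (0.402, 0.402), (0.392, 0.583), (0.042, 0.044), (-0.001, 0.047)]
0.36 [None, None, (0.4, 0.404), (-0.002, 0.403), (-0.004, 0.002), (-0.005, 0.003)]
```

View pics/w4.png

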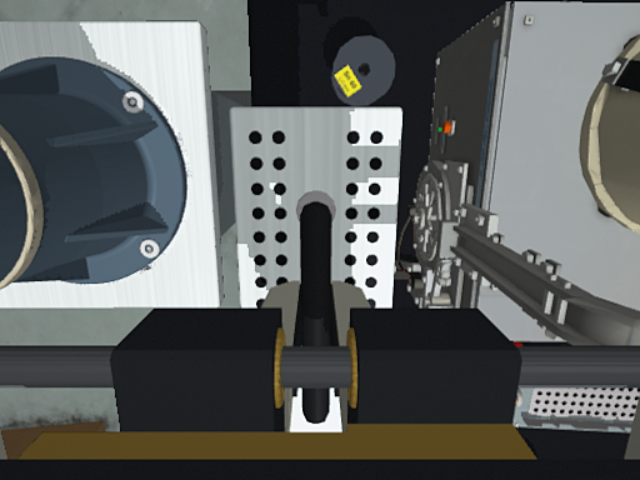

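The cover is held square. The worktop edge is at column 247, and a spool sits at (365,68). The feeder's index wheel at (435,215) is too near for the gripper body, so I'll set the cover down in front of the valve instead, once I know where the hex key and pliers lie.

```bash
python3 - <<'E'
from h import *
K=np.array([[310.1,0,252.2],[0,310.1,194.9]])
T=np.array([[0.436,0.87,0.23,0.533],[-0.9,0.422,0.109,-0.256],[-0.002,-0.254,0.967,0.593]])
def g(u,v,z=0.0):
    d=np.array([(u*.64-252.2)/310.1,-(v*.64-194.9)/310.1,-1]);d=T[:,:3]@d;s=(z-T[2,3])/d[2];return np.round(T[:,3]+s*d,3)
for n,p in dict(key1=(393,350),key2=(425,352),key3=(417,412),pl1=(158,338),pl2=(190,352),pl3=(240,240),edge=(50,290),edge2=(340,430)).items():print(n,g(*p))
E
```

```text
key1 [ 0.336 -0.348  0.   ]
key2 [ 0.352 -0.387  0.   ]
key3 [ 0.271 -0.416  0.   ]
pl1 [ 0.219 -0.068  0.   ]
pl2 [ 0.219 -0.112  0.   ]
pl3 [ 0.383 -0.118  0.   ]
edge [0.22  0.075 0.   ]
edge2 [ 0.201 -0.334  0.   ]
```

```bash
python3 -c "
from h import *
to(.33,-.235,.021,90)"
python3 drive.py '[[0,-0.04,0.06,0,0],[0,-0.08,0.06,0,0],[0,-0.12,0.06,0,0],[0,-0.16,0.06,0,0],[0,-0.203,0.06,0,0],[0,-0.203,0.06,0.05,0],[0,-0.203,0.06,0.1,0],[0,-0.203,0.06,0.15,0],[0,-0.203,0.06,0.2,0],[0,-0.203,0.06,0.22,0],[0,-0.203,0.06,0.22,0],[0,-0.203,0.06,0.22,0]]'
python3 -c "
from h import *
to(.33,-.235,.021,90)"
```

```text
yaw now 89.9 q6 -0.29 q1 -0.29 d [-0.2028  0.0608  0.2549] turn -0.001 rows 8 ok
t: 13.4
position: [0.3303, -0.2355, 0.0571]
ee_rot: [-2.222, -2.221, -0.0]
force: [0.2, -0.3, -1.3]
gripper_width: 0.128
finger_force: 25.0
yaw now 90.0 q6 -0.73 q1 -0.73 d [ 0.0005 -0.0003  0.0361] turn -0.0 rows 2 ok
```

```bash
python3 drive.py '[[0,0,0,0.015,0],[0,0,0,0.028,0],[0,0,0,0.034,0],[0,0,0,0.0375,0],[0,0,0,0.0375,0],[0,0,0,0.0375,0]]'
python3 drive.py '[[0.5,0,0,0,0],[0.5,0,0,0,0],[0.5,0,0,0,0],[0.5,0,0,-0.05,0],[0.5,0,0,-0.1,0],[0.5,0,0,-0.15,0],[0.5,0,0,-0.2,0],[1,0,0,-0.25,0],[1,0,0,-0.28,0],[1,0,0,-0.28,0],[1,0,0,-0.28,0]]'
python3 -c "
from h import *
to(.33,.18,.38,0)"
```

```text
t: 14.0
position: [0.3304, -0.2356, 0.0198]
ee_rot: [2.221, 2.221, 0.0]
force: [0.5, 0.0, -2.7]
gripper_width: 0.127
finger_force: 25.0
t: 15.1
position: [0.3299, -0.2352, 0.2989]
ee_rot: [2.221, 2.221, 0.0]
force: [0.2, -0.2, -0.6]
gripper_width: 0.791
finger_force: 0.0
yaw now 90.0 q6 -0.73 q1 -0.73 d [ 4.152e-01  2.000e-04 -8.120e-02] turn 1.571 rows 12 ok
```

```bash
python3 drive.py '[[1,0.3,-0.02,-0.1,0],[1,0.3,-0.02,-0.1,0],[1,0.3,-0.02,-0.1,0],[1,0.3,-0.02,-0.1,0],[1,0.3,-0.02,-0.1,0],[1,0.3,-0.02,-0.1,0],[1,0.3,-0.02,-0.1,0],[1,0.3,-0.02,-0.1,0],[1,0.3,-0.02,-0.1,0],[1,0.3,-0.02,-0.1,0]]'
cat >> h.py <<'E'
def totes(im,show=True):
    "tote poses from rim points (z .056-.064) + yellow wall"
    W=cloud(im);h=cv2.cvtColor(im['pixels'],cv2.COLOR_RGB2HSV);z=W[...,2]
    blue=(h[...,0]>100)&(h[...,0]<125)&(h[...,1]>120);yel=(h[...,0]>20)&(h[...,0]<34)&(h[...,1]>150)&(h[...,2]>110)
    reg=(W[...,1]>.05)&(W[...,1]<.42)&(W[...,0]>.22)&(W[...,0]<.62)
    top=(z>.052)&(z<.066)&reg&(blue|yel)
    m=cv2.morphologyEx(((blue|yel)&reg&(z>.02)&(z<.07)).astype(np.uint8),cv2.MORPH_CLOSE,np.ones((5,5),np.uint8))
    for c in comps(m,300):
        if not (c&top).any(): continue
        r,P=rect(W,c&top); y=W[c&yel&(z>.05)]; print('tote rect',np.round(r[0],1),np.round(r[1],1),round(r[2],2),'yel',np.round(np.nanmedian(y,0),3) if len(y) else None)
E
python3 - <<'E'
from h import *
im=snap('wrist');cv2.imwrite('pics/w5.png',cv2.resize(im['pixels'][:,:,::-1],(640,480)))
totes(im)
E
```

```text
t: 16.1
position: [0.31, 0.0638, 0.3981]
ee_rot: [-2.222, -2.219, 0.003]
force: [0.2, -0.2, -0.3]
gripper_width: 0.998
finger_force: 0.0
tote rect [346.7 232.4] [123.5  67.1] 80.57 yel None
tote rect [475.3 236.7] [ 67.5 113.1] 4.07 yel None
```

View pics/w5.png

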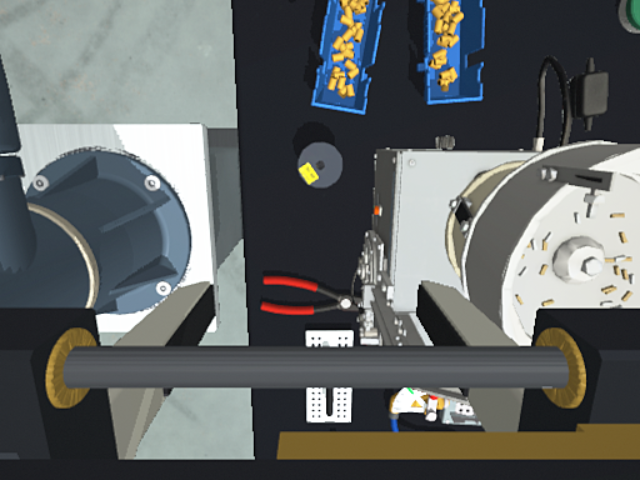

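Both totes show at the top, (350,55) and (455,50), with their far ends cut off. I'll move on and measure again.

```bash
python3 drive.py '[[1,0.12,-0.09,0,0],[1,0.12,-0.09,0,0],[1,0.12,-0.09,0,0],[1,0.12,-0.09,0,0],[1,0.12,-0.09,0,0],[1,0.12,-0.09,0,0]]'
python3 - <<'E'
from h import *
im=snap('wrist');cv2.imwrite('pics/w6.png',cv2.resize(im['pixels'][:,:,::-1],(640,480)))
totes(im)
E
```

```text
t: 16.75
position: [0.2208, 0.1838, 0.3989]
ee_rot: [2.223, 2.22, -0.001]
force: [-0.8, 0.2, -0.7]
gripper_width: 1.0
finger_force: 0.0
tote rect [473.4 260.6] [ 67.6 160.7] 4.43 yel [0.468 0.338 0.059]
tote rect [349.4 251. ] [160.6  67. ] 80.89 yel [0.363 0.327 0.058]
```

View pics/w6.png

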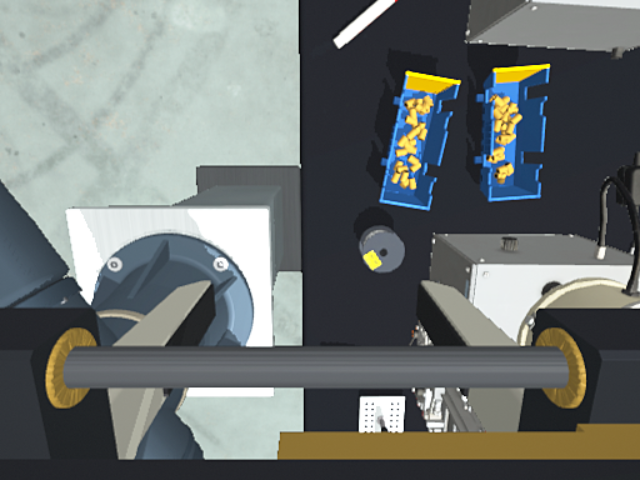

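Two totes: A runs from (433,80, yellow) to (405,200), and B from (522,73, yellow) to (515,195). No third tote is visible.

```bash
python3 -c "
from h import *
to(.3494,.251,.16,80.9)"
```

```text
yaw now 89.9 q6 0.53 q1 0.53 d [0.0677 0.1284 0.2389] turn 0.156 rows 7 ok
```

```bash
python3 drive.py '[[1,0.068,0.1285,0.05,0.156],[1,0.068,0.1285,0.1,0.156],[1,0.068,0.1285,0.14,0.156],[1,0.068,0.1285,0.19,0.156],[1,0.068,0.1285,0.239,0.156],[1,0.068,0.1285,0.239,0.156],[1,0.068,0.1285,0.239,0.156],[1,0.068,0.1285,0.239,0.156],[1,0.068,0.1285,0.239,0.156]]'
python3 - <<'E'
from h import *
im=snap('wrist');cv2.imwrite('pics/w7.png',cv2.resize(im['pixels'][:,:,::-1],(640,480)))
totes(im); totes(snap('scene')); to(.3494,.251,.031,80.9)
E
```

```text
t: 17.7
position: [0.3499, 0.2526, 0.1624]
ee_rot: [2.388, 2.04, 0.005]
force: [0.5, 0.6, 0.9]
gripper_width: 1.001
finger_force: 0.0
tote rect [473.9 260.5] [ 68.1 160.5] 4.09 yel [0.469 0.338 0.059]
tote rect [349.9 251.1] [160.   67.1] 80.72 yel [0.361 0.328 0.059]
tote rect [404.6 255.1] [207.3 168.7] 3.26 yel [0.355 0.332 0.059]
yaw now 81.0 q6 0.67 q1 0.52 d [-0.0022 -0.0003  0.1314] turn 0.002 rows 4 ok
```

```bash
python3 drive.py '[[1,0,0,0,0],[1,0,0,0.05,0],[1,0,0,0.09,0],[1,0,0,0.12,0],[1,0,0,0.13,0],[1,0,0,0.13,0],[1,0,0,0.13,0]]'
python3 -c "
from h import *
to(.3497,.251,.031,80.8)"
```

```text
t: 18.5
position: [0.3493, 0.2532, 0.0315]
ee_rot: [2.387, 2.042, 0.003]
force: [0.8, 0.1, 0.4]
gripper_width: 1.002
finger_force: 0.0
yaw now 81.1 q6 0.68 q1 0.52 d [-0.0021  0.0007  0.0005] turn 0.005 rows 2 ok
```

```bash
python3 drive.py '[[1,-0.002,0,0,0],[1,-0.002,0,0,0],[0,-0.002,0,0,0],[0,-0.002,0,0,0],[0,-0.002,0,0,0],[0,-0.002,0,0,0],[0,-0.002,0,0,0],[0,-0.002,0,0,0]]' 35
python3 -c "
from h import *
to(.3497,.251,.031,80.8)"
python3 drive.py '[[0,0,0,-0.03,0],[0,0,0,-0.07,0],[0,0,0,-0.11,0],[0,0,0,-0.15,0],[0,0,0,-0.19,0],[0,0,0,-0.23,0],[0,0,0,-0.25,0],[0,0,0,-0.25,0],[0,0,0,-0.25,0]]'
python3 -c "
from h import *
to(.27,0,.29,30)"
```

```text
t: 19.3
position: [0.3484, 0.2508, 0.0302]
ee_rot: [2.388, 2.042, 0.001]
force: [1.7, 0.2, 0.5]
gripper_width: 0.704
finger_force: 35.0
yaw now 81.1 q6 0.67 q1 0.52 d [ 0.0004  0.0013 -0.0008] turn 0.005 rows 2 ok
t: 20.2
position: [0.3477, 0.2504, 0.2789]
ee_rot: [-2.388, -2.041, 0.002]
force: [-0.5, -0.2, -2.8]
gripper_width: 0.709
finger_force: 35.0
yaw now 81.1 q6 0.67 q1 0.52 d [-0.2594 -0.0379 -0.0108] turn 0.891 rows 7 ok
```

```bash
python3 drive.py '[[0,-0.04,0,0,0],[0,-0.08,0.005,0,0],[0,-0.12,0.01,0,0],[0,-0.16,0.02,0,0],[0,-0.2,0.03,0,0],[0,-0.24,0.04,0,0],[0,-0.28,0.05,0,0],[0,-0.32,0.055,0,0],[0,-0.36,0.06,0,0],[0,-0.4,0.06,0,0],[0,-0.44,0.06,0,0],[0,-0.46,0.06,0,0],[0,-0.46,0.06,0,0],[0,-0.46,0.06,0,0],[0,-0.46,0.06,0,0]]'
python3 -c "
from h import *
to(.40,-.26,.28,-3.6)"
```

```text
t: 21.7
position: [0.3358, -0.2121, 0.2793]
ee_rot: [-2.386, -2.041, 0.0]
force: [0.6, 0.8, -3.0]
gripper_width: 0.708
finger_force: 35.0
yaw now 81.1 q6 -0.53 q1 -0.68 d [-0.0374  0.0708 -0.0009] turn 1.478 rows 11 ok
```

```bash
python3 drive.py '[[0,-0.037,0.071,0,1.478],[0,-0.037,0.071,0,1.478],[0,-0.037,0.071,0,1.478],[0,-0.037,0.071,0,1.478],[0,-0.037,0.071,0,1.478],[0,-0.037,0.071,0,1.478],[0,-0.037,0.071,0,1.478],[0,-0.037,0.071,0,1.478],[0,-0.037,0.071,0,1.478],[0,-0.037,0.071,0,1.478],[0,-0.037,0.071,0,1.478],[0,-0.037,0.071,0,1.478],[0,-0.037,0.071,0,1.478]]'
python3 - <<'E'
from h import *
to(.6105,-.2736,.28,-3.6)
im=snap('wrist');cv2.imwrite('pics/w8.png',cv2.resize(im['pixels'][:,:,::-1],(640,480)))
W=cloud(im);z=W[...,2]
m=(z>.03)&(z<.042)&(W[...,0]>.5)&(W[...,0]<.72)&(abs(W[...,1]+.2736)<.045)
for c in comps(m,40): print(rect(W,c)[0])
m=(z>.018)&(z<.042)&(W[...,0]>.5)&(W[...,0]<.72)&(abs(W[...,1]+.2736)<.06)
for c in comps(m,100): print('all',rect(W,c)[0])
E
```

```text
t: 23.0
position: [0.4005, -0.2602, 0.28]
ee_rot: [-3.14, 0.094, 0.0]
force: [0.6, -0.1, -2.3]
gripper_width: 0.709
finger_force: 35.0
yaw now -3.4 q6 0.96 q1 -0.67 d [ 0.2104  0.0009 -0.    ] turn 0.003 rows 6 ok
((542.0044555664062, -238.2818603515625), (2.3902268409729004, 19.161285400390625), 85.2558364868164)
((513.9909057617188, -268.0723876953125), (23.92450523376465, 12.552114486694336), 85.24300384521484)
all ((555.4273681640625, -270.5870666503906), (92.05509948730469, 95.54338836669922), 86.6539535522461)
```

View pics/w8.png

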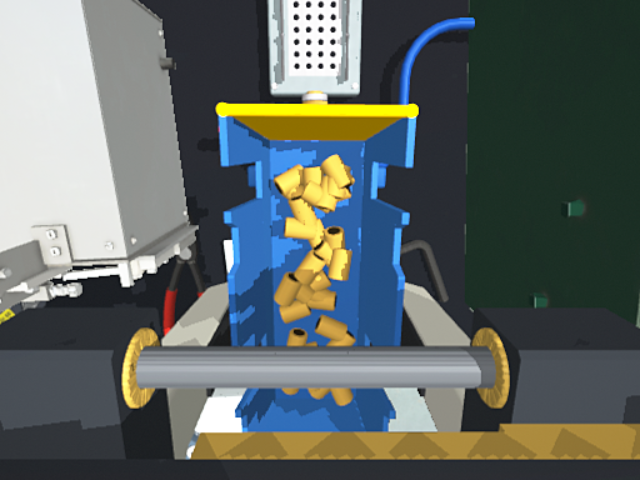

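The tote is held level, yellow end ahead at (315,108), with the base's perforated top beyond at (315,45).

```bash
python3 drive.py '[[0,0.04,0,0,0.003],[0,0.08,0,0,0.003],[0,0.12,0,0,0.003],[0,0.16,0,0,0.003],[0,0.19,0,0,0.003],[0,0.21,0,0,0.003],[0,0.21,0,0,0.003],[0,0.21,0,0.05,0.003],[0,0.21,0,0.1,0.003],[0,0.21,0,0.15,0.003],[0,0.21,0,0.18,0.003],[0,0.21,0,0.19,0.003],[0,0.21,0,0.19,0.003],[0,0.21,0,0.19,0.003]]'
python3 - <<'E'
from h import *
to(.6105,-.2736,.0565,-3.6)
im=snap('wrist');W=cloud(im);h=cv2.cvtColor(im['pixels'],cv2.COLOR_RGB2HSV)
z=W[...,2];zt=status.get_obs()['position'][2]+.0300
yel=(h[...,0]>20)&(h[...,0]<34)&(h[...,1]>150)&(h[...,2]>110)&(abs(z-zt)<.006)&(W[...,0]>.66)
c=max(comps(yel,10),key=lambda m:m.sum());print('yel',rect(W,c)[0],zt)
o=status.get_obs();M=R.from_rotvec(o['ee_rot']).as_matrix()
print((W[c]-o['position'])@M[:, :2][:,0].T.max() if 0 else np.round([ ((W[c]-o['position'])@M).min(0),((W[c]-o['position'])@M).max(0)],4))
E
```

```text
t: 24.45
position: [0.6108, -0.2745, 0.0923]
ee_rot: [3.139, -0.104, 0.004]
force: [0.8, -0.2, -1.8]
gripper_width: 0.709
finger_force: 35.0
yaw now -3.8 q6 1.14 q1 -0.49 d [-0.0004 -0.0009  0.0358] turn -0.003 rows 2 ok
yel ((690.5643310546875, -282.149169921875), (67.04306030273438, 4.185735702514648), 85.825927734375) 0.12255410270700905
[[ 0.0778 -0.0311 -0.0305]
 [ 0.0823  0.036  -0.0242]]
```

```bash
python3 drive.py '[[0,-0.0012,-0.0018,0.01,0.003],[0,-0.0012,-0.0018,0.02,0.003],[0,-0.0012,-0.0018,0.028,0.003],[0,-0.0012,-0.0018,0.032,0.003],[0,-0.0012,-0.0018,0.032,0.003]]'
python3 drive.py '[[0,0,0,0.002,0],[0,0,0,0.004,0],[0,0,0,0.004,0]]'
```

```text
t: 25.0
position: [0.6085, -0.2718, 0.0572]
ee_rot: [-3.139, 0.109, 0.002]
force: [-0.2, -0.0, -2.4]
gripper_width: 0.706
finger_force: 35.0
t: 25.3
position: [0.6093, -0.2722, 0.0561]
ee_rot: [3.139, -0.109, 0.002]
force: [-5.3, 3.2, 12.3]
gripper_width: 0.705
finger_force: 35.0
```

```bash
python3 drive.py '[[0.85,0,0,0,0],[0.9,0,0,0,0],[0.9,0,0,0,0],[0.9,0,0,0,0],[0.9,0,0,-0.02,0],[0.9,0,0,-0.05,0],[0.9,0,0,-0.1,0],[0.9,0,0,-0.15,0],[0.9,0,0,-0.2,0],[0.9,0,0,-0.23,0],[0.9,0,0,-0.23,0],[0.9,0,0,-0.23,0]]'
python3 drive.py '[[0.9,-0.04,0,0,0],[0.9,-0.08,0,0,0],[0.9,-0.1,0,0,0],[0.9,-0.1,0,0,0],[0.9,-0.1,0,0,0]]'
cat >> h.py <<'E'
def rim(im,zr,c=(.6105,-.2736)):
    W=cloud(im);h=cv2.cvtColor(im['pixels'],cv2.COLOR_RGB2HSV);z=W[...,2]
    blue=(h[...,0]>100)&(h[...,0]<125)&(h[...,1]>120);yel=(h[...,0]>20)&(h[...,0]<34)&(h[...,1]>150)&(h[...,2]>110)
    n=(abs(W[...,0]-c[0])<.11)&(abs(W[...,1]-c[1])<.07)&(z>zr-.008)&(z<zr+.008)&(blue|yel)
    r,P=rect(W,n);print('rim',np.round(r[0],1),np.round(r[1],1),round(r[2],2),'z99 %.4f'%np.percentile(z[n],95),'yel',np.round(np.nanmedian(W[n&yel],0),3))
E
python3 - <<'E'
from h import *
im=snap('wrist');rim(im,.086)
totes(snap('scene'));to(.34,-.2,.28,81)
E
```

```text
t: 26.5
position: [0.6089, -0.272, 0.284]
ee_rot: [3.14, -0.109, 0.0]
force: [0.8, 0.1, -0.9]
gripper_width: 0.899
finger_force: 0.0
t: 27.0
position: [0.5091, -0.2651, 0.2831]
ee_rot: [-3.139, 0.109, 0.002]
force: [0.2, 0.3, 0.5]
gripper_width: 0.899
finger_force: 0.0
rim [ 611.3 -273.9] [ 66.7 160.8] 85.44 z99 0.0861 yel [ 0.688 -0.28   0.084]
tote rect [473.1 262.7] [ 69. 161.] 3.47 yel [0.467 0.343 0.055]
yaw now -4.0 q6 1.08 q1 -0.56 d [-0.1738 -0.0532  0.0034] turn -1.483 rows 11 ok
```

Tote A is seated at height 0.086 and centred. Tote B next.

```bash
python3 drive.py '[[1,-0.05,0,0,0],[1,-0.1,0,0,0],[1,-0.15,0,-0.03,-0.15],[1,-0.174,-0.053,-0.06,-1.7],[1,-0.174,-0.053,-0.06,-1.7],[1,-0.174,-0.053,-0.06,-1.7],[1,-0.174,-0.053,-0.06,-1.7],[1,-0.174,-0.053,-0.06,-1.7],[1,-0.174,-0.053,-0.06,-1.7],[1,-0.174,-0.053,-0.06,-1.7],[1,-0.174,-0.053,-0.06,-1.7],[1,-0.174,-0.053,-0.06,-1.7],[1,-0.174,-0.053,-0.06,-1.7],[1,-0.174,-0.053,-0.06,-1.7],[1,-0.174,-0.053,-0.06,-1.7]]'
python3 -c "
from h import *
to(.34,.12,.345,94)"
```

```text
t: 28.6
position: [0.3398, -0.2003, 0.3439]
ee_rot: [-2.152, -2.288, 0.0]
force: [0.8, 1.1, 0.5]
gripper_width: 1.0
finger_force: 0.0
yaw now 93.5 q6 -0.71 q1 -0.65 d [ 0.3197  0.0197 -0.001 ] turn -0.009 rows 8 ok
```

```bash
python3 drive.py '[[1,0.32,0.02,0,0],[1,0.32,0.02,0,0],[1,0.32,0.02,0,0],[1,0.32,0.02,0,0],[1,0.32,0.02,0,0],[1,0.32,0.02,0,0],[1,0.32,0.02,0,0],[1,0.32,0.02,0,0],[1,0.32,0.02,0,0],[1,0.32,0.02,0,0]]'
python3 - <<'E'
from h import *
totes(snap('wrist')); to(.4736,.2606,.16,94.2)
E
```

```text
t: 29.6
position: [0.3402, 0.1198, 0.3441]
ee_rot: [-2.156, -2.285, 0.001]
force: [0.3, 0.4, -0.6]
gripper_width: 0.998
finger_force: 0.0
tote rect [473.7 259.3] [ 67.1 158.3] 4.22 yel [0.466 0.337 0.056]
yaw now 93.3 q6 0.15 q1 0.21 d [0.133  0.1413 0.1841] turn -0.015 rows 7 ok
```

```bash
python3 drive.py '[[1,0.05,0,0,-0.015],[1,0.1,0,0,-0.015],[1,0.133,0,0,-0.015],[1,0.133,0.05,0,-0.015],[1,0.133,0.1,0.02,-0.015],[1,0.133,0.141,0.05,-0.015],[1,0.133,0.141,0.1,-0.015],[1,0.133,0.141,0.15,-0.015],[1,0.133,0.141,0.184,-0.015],[1,0.133,0.141,0.184,-0.015],[1,0.133,0.141,0.184,-0.015],[1,0.133,0.141,0.184,-0.015]]'
python3 - <<'E'
from h import *
totes(snap('wrist')); to(.4736,.2606,.031,94.2)
E
```

```text
t: 30.85
position: [0.4741, 0.2618, 0.1626]
ee_rot: [2.136, 2.301, 0.005]
force: [-0.4, 0.5, -0.6]
gripper_width: 1.003
finger_force: 0.0
tote rect [473.8 260.5] [ 67.  160.8] 4.12 yel [0.468 0.338 0.059]
yaw now 94.3 q6 0.34 q1 0.42 d [-0.0014 -0.001   0.1315] turn 0.001 rows 4 ok
```

```bash
python3 drive.py '[[1,-0.0014,0,0.05,0],[1,-0.0014,0,0.09,0],[1,-0.0014,0,0.12,0],[1,-0.0014,0,0.131,0],[1,-0.0014,0,0.131,0],[1,-0.0014,0,0.131,0]]'
python3 -c "
from h import *
to(.4738,.2605,.031,94.1)"
```

```text
t: 31.5
position: [0.474, 0.2608, 0.031]
ee_rot: [2.136, 2.302, 0.004]
force: [-0.7, -0.1, -0.4]
gripper_width: 0.999
finger_force: 0.0
yaw now 94.3 q6 0.34 q1 0.42 d [-0.0003 -0.0003 -0.    ] turn 0.003 rows 2 ok
```

```bash
python3 drive.py '[[0,0,0,0,0],[0,0,0,0,0],[0,0,0,0,0],[0,0,0,0,0],[0,0,0,0,0],[0,0,0,0,0]]' 35
python3 -c "
from h import *
to(.4738,.2605,.031,94.1)"
python3 drive.py '[[0,0,0,-0.03,0],[0,0,0,-0.07,0],[0,0,0,-0.11,0],[0,0,0,-0.15,0],[0,0,0,-0.19,0],[0,0,0,-0.23,0],[0,0,0,-0.27,0],[0,0,0,-0.29,0],[0,0,-0.04,-0.29,0],[0,0,-0.08,-0.29,0],[0,0,-0.11,-0.29,0],[0,0,-0.13,-0.29,0],[0,0,-0.13,-0.29,0],[0,0,-0.13,-0.29,0]]'
python3 -c "
from h import *
to(.34,-.2,.32,94)"
```

```text
t: 32.1
position: [0.4732, 0.2604, 0.0296]
ee_rot: [2.136, 2.303, 0.001]
force: [-0.3, -0.7, 6.1]
gripper_width: 0.705
finger_force: 35.0
yaw now 94.3 q6 0.34 q1 0.42 d [ 0.0001  0.0006 -0.0014] turn 0.003 rows 2 ok
t: 33.5
position: [0.3432, 0.2505, 0.3191]
ee_rot: [2.136, 2.304, -0.0]
force: [-0.2, 0.1, -2.3]
gripper_width: 0.706
finger_force: 35.0
yaw now 94.3 q6 0.45 q1 0.52 d [-0.449  -0.0372 -0.0009] turn 0.006 rows 11 ok
```

```bash
python3 drive.py '[[0,-0.04,0,0,0],[0,-0.08,0,0,0],[0,-0.12,0,0,0],[0,-0.16,-0.01,0,0],[0,-0.2,-0.015,0,0],[0,-0.24,-0.02,0,0],[0,-0.28,-0.02,0,0],[0,-0.32,-0.03,0,0],[0,-0.36,-0.03,0,0],[0,-0.4,-0.037,0,0],[0,-0.44,-0.037,0,0],[0,-0.449,-0.037,0,0],[0,-0.449,-0.037,0,0],[0,-0.449,-0.037,0,0]]'
python3 -c "
from h import *
to(.38,-.26,.32,175.8)"
```

```text
t: 34.9
position: [0.34, -0.1995, 0.3188]
ee_rot: [-2.136, -2.302, -0.0]
force: [-0.4, -0.1, -2.5]
gripper_width: 0.709
finger_force: 35.0
yaw now 94.3 q6 -0.72 q1 -0.65 d [-0.0633  0.0353 -0.0013] turn -1.423 rows 11 ok
```

```bash
python3 drive.py '[[0,-0.063,0.035,0,-1.423],[0,-0.063,0.035,0,-1.423],[0,-0.063,0.035,0,-1.423],[0,-0.063,0.035,0,-1.423],[0,-0.063,0.035,0,-1.423],[0,-0.063,0.035,0,-1.423],[0,-0.063,0.035,0,-1.423],[0,-0.063,0.035,0,-1.423],[0,-0.063,0.035,0,-1.423],[0,-0.063,0.035,0,-1.423],[0,-0.063,0.035,0,-1.423],[0,-0.063,0.035,0,-1.423],[0,-0.063,0.035,0,-1.423]]'
python3 - <<'E'
from h import *
to(.6113,-.2739,.32,175.7)
im=snap('wrist');cv2.imwrite('pics/w9.png',cv2.resize(im['pixels'][:,:,::-1],(640,480)))
E
```

```text
t: 36.2
position: [0.3798, -0.2597, 0.3192]
ee_rot: [0.116, 3.139, 0.0]
force: [0.3, -0.4, -2.1]
gripper_width: 0.709
finger_force: 35.0
yaw now 175.8 q6 -2.20 q1 -0.70 d [-0.2319  0.0029 -0.0008] turn 0.001 rows 6 ok
```

View pics/w9.png

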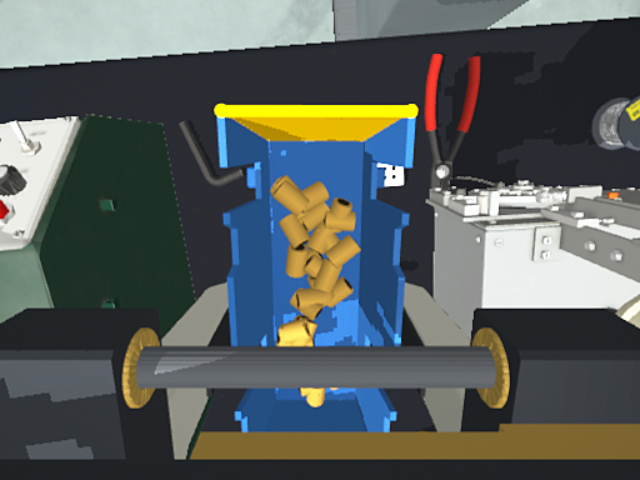

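Tote B is held with the yellow end toward the robot at (315,108), which is half a turn from tote A as required.

```bash
python3 drive.py '[[0,-0.04,0.001,0,0],[0,-0.08,0.001,0,0],[0,-0.12,0.001,0,0],[0,-0.16,0.001,0,0],[0,-0.2,0.001,0,0],[0,-0.23,0.0015,0,0],[0,-0.23,0.0015,0,0],[0,-0.23,0.0015,0.05,0],[0,-0.23,0.0015,0.1,0],[0,-0.23,0.0015,0.14,0],[0,-0.23,0.0015,0.165,0],[0,-0.23,0.0015,0.17,0],[0,-0.23,0.0015,0.17,0],[0,-0.23,0.0015,0.17,0]]'
python3 - <<'E'
from h import *
to(.6095,-.2722,.1055,175.8)
im=snap('side');cv2.imwrite('pics/s1.png',cv2.resize(im['pixels'][100:250,140:340][:,:,::-1],(800,600),interpolation=cv2.INTER_CUBIC))
E
```

```text
t: 37.65
position: [0.6098, -0.2759, 0.1512]
ee_rot: [0.115, 3.137, -0.002]
force: [0.3, 0.2, -2.2]
gripper_width: 0.705
finger_force: 35.0
yaw now 175.8 q6 -1.99 q1 -0.49 d [0.0007 0.0037 0.0457] turn 0.0 rows 2 ok
```

View pics/s1.png

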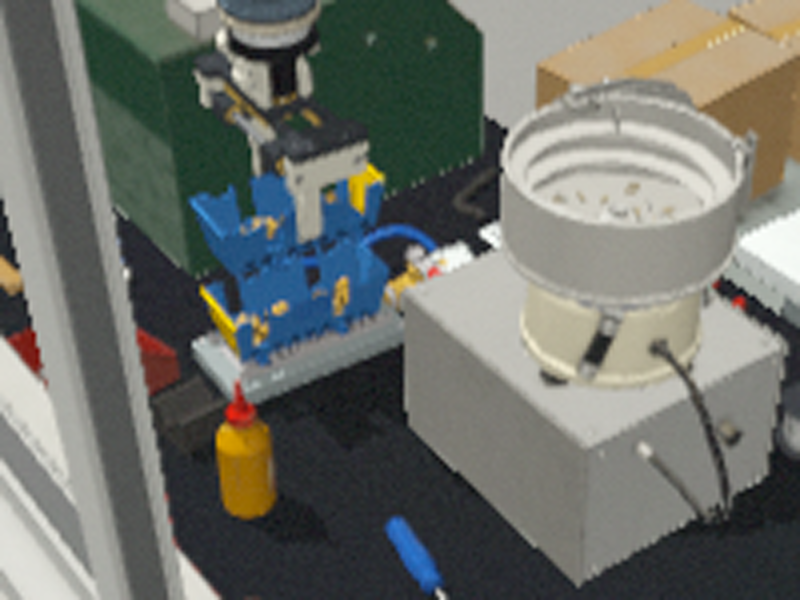

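Tote B (yellow at (368,185)) hangs above tote A (yellow at (222,318)), aligned.

```bash
python3 drive.py '[[0,0.0007,0.0037,0,0],[0,0.0007,0.0037,0,0],[0,0.0007,0.0037,0.015,0],[0,0.0007,0.0037,0.028,0],[0,0.0007,0.0037,0.035,0],[0,0.0007,0.0037,0.035,0],[0,0.0007,0.0037,0.035,0]]'
python3 -c "
from h import *
to(.6095,-.2722,.1055,175.8)"
```

```text
t: 38.4
position: [0.6087, -0.2717, 0.1139]
ee_rot: [-0.114, -3.139, -0.0]
force: [-0.7, -0.2, -1.5]
gripper_width: 0.71
finger_force: 35.0
yaw now 175.8 q6 -1.99 q1 -0.49 d [-0.0009 -0.0004  0.0084] turn 0.0 rows 2 ok
```

```bash
python3 drive.py '[[0,-0.0005,0,0.003,0],[0,-0.0005,0,0.006,0],[0,-0.0005,0,0.008,0],[0,-0.0005,0,0.008,0],[0,-0.0005,0,0.008,0]]'
python3 drive.py '[[0,0,0,0.001,0],[0,0,0,0.002,0],[0,0,0,0.002,0]]'
```

```text
t: 38.9
position: [0.6094, -0.2718, 0.1063]
ee_rot: [0.114, 3.139, -0.0]
force: [2.0, -0.2, -1.9]
gripper_width: 0.71
finger_force: 35.0
t: 39.2
position: [0.6097, -0.2719, 0.1054]
ee_rot: [0.114, 3.138, -0.001]
force: [-0.7, 1.4, 7.8]
gripper_width: 0.707
finger_force: 35.0
```

```bash
python3 drive.py '[[0.85,0,0,0,0],[0.9,0,0,0,0],[0.9,0,0,0,0],[0.9,0,0,0,0],[0.9,0,0,-0.02,0],[0.9,0,0,-0.05,0],[0.9,0,0,-0.1,0],[0.9,0,0,-0.15,0],[0.9,0,0,-0.2,0],[0.9,0,0,-0.22,0],[0.9,0.05,0,-0.22,0],[0.9,0.1,0,-0.22,0],[0.9,0.15,0,-0.22,0],[0.9,0.2,0,-0.22,0],[0.6,0.25,0,-0.22,0],[0.6,0.28,-0.06,-0.22,0],[0.6,0.28,-0.06,-0.22,0],[0.6,0.28,-0.06,-0.22,0],[0.6,0.28,-0.06,-0.22,0]]'
python3 - <<'E'
from h import *
rim(snap('side'),.136); to(.33,-.235,.14,90)
E
```

```text
t: 41.1
position: [0.3256, -0.311, 0.3241]
ee_rot: [-0.116, -3.139, -0.001]
force: [0.2, 0.3, 0.0]
gripper_width: 0.602
finger_force: 0.0
rim [ 608.4 -271.5] [ 74.6 161. ] 87.65 z99 0.1370 yel [ 0.53  -0.262  0.134]
yaw now 175.8 q6 -2.36 q1 -0.87 d [0.0014 0.0757 0.1841] turn 1.498 rows 11 ok
```

```bash
python3 drive.py '[[0.6,0,0.02,0,1.498],[0.6,0,0.02,0,1.498],[0.6,0,0.02,0,1.498],[0.6,0,0.02,0,1.498],[0.6,0,0.02,0,1.498],[0.6,0,0.02,0,1.498],[0.6,0,0.02,0,1.498],[0.6,0,0.02,0,1.498],[0.6,0,0.02,0,1.498],[0.6,0,0.02,0,1.498],[0.6,0,0.02,0.05,1.498],[0.6,0,0.02,0.1,1.498],[0.6,0,0.02,0.1,1.498],[0.6,0,0.02,0.1,1.498]]'
python3 - <<'E'
from h import *
im=snap('wrist');W=cloud(im);z=W[...,2]
near=(abs(W[...,0]-.33)<.07)&(abs(W[...,1]+.235)<.11)
for m in comps((z>0.035)&(z<0.055)&near,60): print('bar',rect(W,m)[0],np.median(W[m],0))
for m in comps((z>0.006)&(z<0.018)&near,300): print('plate',rect(W,m)[0],np.median(W[m],0))
to(.33,-.235,.021,90)
E
```

```text
t: 42.55
position: [0.3277, -0.2909, 0.2252]
ee_rot: [-2.22, -2.222, -0.0]
force: [0.3, -0.2, 0.5]
gripper_width: 0.598
finger_force: 0.0
bar ((381.0050354003906, -126.058837890625), (3.346104383468628, 15.836216926574707), 78.74671936035156) [ 0.38139368 -0.12605103  0.04574496]
bar ((330.2309875488281, -236.2394256591797), (94.62549591064453, 11.412208557128906), 89.97129821777344) [ 0.33002425 -0.23462094  0.04416485]
plate ((330.1278076171875, -236.3135528564453), (74.03800964355469, 167.1309814453125), 0.0903598740696907) [ 0.33003738 -0.2276087   0.01113896]
yaw now 90.1 q6 -0.83 q1 -0.83 d [0.0569 0.0017 0.2051] turn 0.001 rows 6 ok
```

```bash
python3 drive.py '[[0.5,0.03,0.0026,0.03,0],[0.5,0.0552,0.0026,0.06,0],[0.5,0.0552,0.0026,0.1,0],[0.5,0.0552,0.0026,0.14,0],[0.5,0.0552,0.0026,0.18,0],[0.5,0.0552,0.0026,0.2,0],[0.5,0.0552,0.0026,0.205,0],[0.5,0.0552,0.0026,0.205,0],[0.5,0.0552,0.0026,0.205,0],[0,0.0552,0.0026,0.205,0],[0,0.0552,0.0026,0.205,0],[0,0.0552,0.0026,0.205,0],[0,0.0552,0.0026,0.205,0],[0,0.0552,0.0026,0.205,0]]' 25
python3 drive.py '[[0,0,0,-0.03,0],[0,0,0,-0.07,0],[0,0,0,-0.12,0],[0,0,0,-0.17,0],[0,0,0,-0.22,0],[0,0,0,-0.26,0],[0,0,0,-0.26,0],[0,0,0,-0.26,0]]'
python3 -c "
from h import *
to(.33,-.27,.28,-4)"
```

```text
t: 44.0
position: [0.3297, -0.2361, 0.0192]
ee_rot: [2.221, 2.221, 0.0]
force: [-1.1, -0.7, -2.8]
gripper_width: 0.128
finger_force: 25.0
t: 44.8
position: [0.3294, -0.2359, 0.2788]
ee_rot: [2.221, 2.221, 0.0]
force: [0.4, 0.0, -3.3]
gripper_width: 0.127
finger_force: 25.0
yaw now 90.0 q6 -0.74 q1 -0.74 d [-0.0341  0.0006 -0.0012] turn 1.641 rows 12 ok
```

```bash
python3 drive.py '[[0,-0.034,0,0,1.641],[0,-0.034,0,0,1.641],[0,-0.034,0,0,1.641],[0,-0.034,0,0,1.641],[0,-0.034,0,0,1.641],[0,-0.034,0,0,1.641],[0,-0.034,0,0,1.641],[0,-0.034,0,0,1.641],[0,-0.034,0,0,1.641],[0,-0.034,0,0,1.641],[0,-0.034,0,0,1.641],[0,-0.034,0,0,1.641],[0,-0.034,0,0,1.641],[0,-0.034,0,0,1.641]]'
python3 - <<'E'
from h import *
im=snap('wrist');rim(im,.136);to(.6097,-.2724,.28,-4)
cv2.imwrite('pics/w10.png',cv2.resize(im['pixels'][:,:,::-1],(640,480)))
E
```

```text
t: 46.2
position: [0.3294, -0.2698, 0.2784]
ee_rot: [-3.139, 0.105, 0.002]
force: [0.6, -0.2, -2.7]
gripper_width: 0.128
finger_force: 25.0
  return _methods._mean(a, axis=axis, dtype=dtype,
  ret = um.true_divide(
Traceback (most recent call last):
  File "h.py", line 40, in rim
    r,P=rect(W,n);print('rim',np.round(r[0],1),np.round(r[1],1),round(r[2],2),'z99 %.4f'%np.percentile(z[n],95),'yel',np.round(np.nanmedian(W[n&yel],0),3))
                                                                                         ~~~~~~~~~~~~~^^^^^^^^^
IndexError: index -1 is out of bounds for axis 0 with size 0
```

```bash
python3 - <<'E'
from h import *
im=dict(np.load('pics/wrist.npz'));to(.6097,-.2724,.28,-4)
s=snap('side');rim(s,.136);rim(s,.086)
a=cv2.resize(im['pixels'],(512,384));b=cv2.resize(s['pixels'][120:220,170:270],(284,284))
c=np.zeros((384,796,3),np.uint8);c[:,:512]=a;c[:284,512:]=b
cv2.imwrite('pics/w10.png',c[:,:,::-1])
E
```

```text
yaw now -3.9 q6 0.84 q1 -0.80 d [ 0.2797 -0.0165 -0.0016] turn 0.002 rows 7 ok
rim [ 608.8 -270.7] [ 73.1 161.1] 86.44 z99 0.1372 yel [ 0.532 -0.262  0.135]
rim [ 611.4 -269.5] [ 68.8 161.3] 84.49 z99 0.0924 yel [ 0.689 -0.28   0.085]
```

View pics/w10.png

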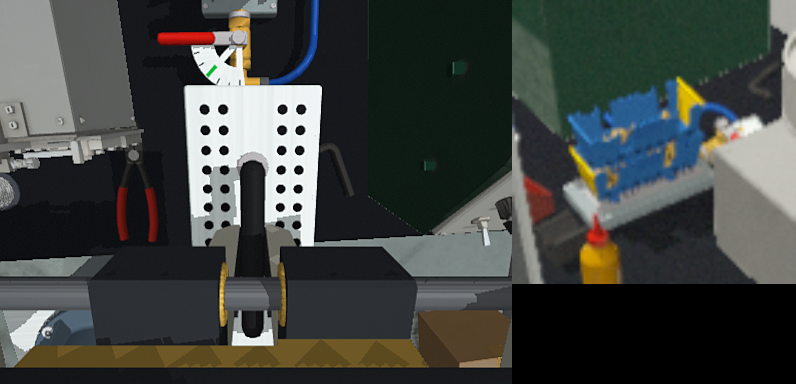

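Side crop: both totes stand locked on the base, with the yellow ends opposite. Wrist: the cover is held straight, and the lever at (190,38) is still shut.

```bash
python3 drive.py '[[0,0.04,-0.0165,0,0],[0,0.08,-0.0165,0,0],[0,0.12,-0.0165,0,0],[0,0.16,-0.0165,0,0],[0,0.2,-0.0165,0,0],[0,0.24,-0.0165,0,0],[0,0.27,-0.0165,0,0],[0,0.28,-0.0165,0,0],[0,0.28,-0.0165,0.04,0],[0,0.28,-0.0165,0.08,0],[0,0.28,-0.0165,0.1,0],[0,0.28,-0.0165,0.1,0],[0,0.28,-0.0165,0.1,0],[0,0.28,-0.0165,0.1,0]]'
python3 -c "
from h import *
to(.6097,-.2724,.1475,-4)"
```

```text
t: 47.7
position: [0.6107, -0.2737, 0.1812]
ee_rot: [3.138, -0.11, 0.004]
force: [0.0, 0.9, -2.4]
gripper_width: 0.13
finger_force: 25.0
yaw now -4.0 q6 1.15 q1 -0.49 d [-0.0012 -0.0013  0.0337] turn -0.0 rows 2 ok
```

```bash
python3 drive.py '[[0,-0.0012,-0.0013,0.01,0],[0,-0.0012,-0.0013,0.018,0],[0,-0.0012,-0.0013,0.024,0],[0,-0.0012,-0.0013,0.029,0],[0,-0.0012,-0.0013,0.032,0],[0,-0.0012,-0.0013,0.034,0],[0,-0.0012,-0.0013,0.034,0]]'
```

```text
t: 48.4
position: [0.6094, -0.2721, 0.147]
ee_rot: [3.139, -0.11, 0.002]
force: [-4.2, 1.9, 10.0]
gripper_width: 0.126
finger_force: 25.0
```

Seated at 0.147. I'll release, rise and back off to check.

```bash
python3 drive.py '[[0.5,0,0,0,0],[0.5,0,0,0,0],[0.5,0,0,0,0],[0.5,0,0,-0.02,0],[0.5,0,0,-0.05,0],[0.5,0,0,-0.1,0],[0.5,0,0,-0.14,0],[0.5,-0.05,0,-0.17,0],[0.5,-0.1,0,-0.17,0],[0.5,-0.13,0,-0.17,0],[0.5,-0.13,0,-0.17,0],[0.5,-0.13,0,-0.17,0]]'
python3 - <<'E'
from h import *
im=snap('wrist');W=cloud(im);z=W[...,2]
near=(abs(W[...,0]-.61)<.12)&(abs(W[...,1]+.2736)<.07)
for m in comps((z>0.132)&(z<0.148)&near,300): print('plate',rect(W,m)[0],np.median(W[m],0))
a=cv2.resize(im['pixels'],(512,384));s=snap('side');b=cv2.resize(s['pixels'][120:220,170:270],(284,284))
c=np.zeros((384,796,3),np.uint8);c[:,:512]=a;c[:284,512:]=b
cv2.imwrite('pics/w11.png',c[:,:,::-1])
h=cv2.cvtColor(im['pixels'],cv2.COLOR_RGB2HSV)
red=((h[...,0]<8)|(h[...,0]>172))&(h[...,1]>150)&(h[...,2]>80)&(z>.05)&(z<.075)
for m in comps(red,40): print('red',rect(W,m)[0])
to(.486,-.199,.30,86)
E
```

```text
t: 49.6
position: [0.4793, -0.2629, 0.3157]
ee_rot: [3.139, -0.111, 0.002]
force: [0.1, -0.6, -0.6]
gripper_width: 0.498
finger_force: 0.0
plate ((591.603515625, -272.977783203125), (74.13233947753906, 130.89727783203125), 86.0643539428711) [ 0.59269847 -0.27022794  0.13905394]
red ((486.0079345703125, -206.2046661376953), (63.408599853515625, 12.891697883605957), 86.22348022460938)
yaw now -4.0 q6 1.05 q1 -0.59 d [ 0.0014 -0.0641  0.015 ] turn -1.571 rows 12 ok
```

View pics/w11.png

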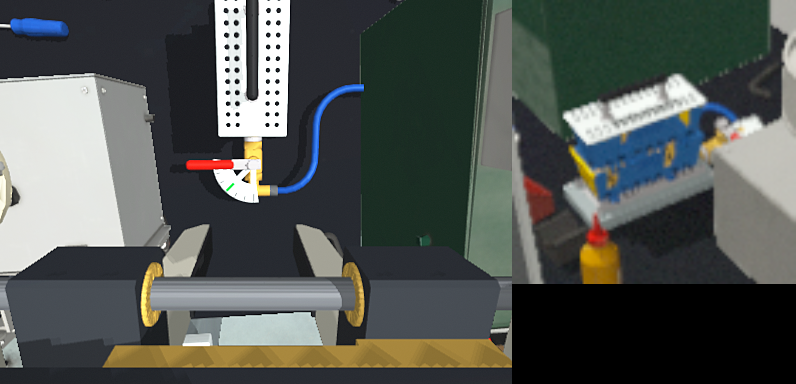

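The cover plate is level on the top tote, at z 0.139. The lever at (205,165) is shut and the green mark is at (230,187). The stack now crowds the valve, so I'll check the feeder's clearance for the gripper body.

```bash
python3 - <<'E'
from h import *
W=cloud(dict(np.load('pics/wrist.npz')));
for x in np.arange(.34,.64,.02):
    m=(abs(W[...,0]-x)<.01)&(W[...,1]>-.225)&(W[...,2]>.11)&(W[...,2]<.25)&(W[...,1]<-.05)
    if m.sum(): i=np.nanargmin(W[m][:,1]);print(round(x,2),np.round(W[m][i],3))
to(.4882,-.1837,.17,90);to(.4882,-.1837,.048,90)
E
```

```text
0.4 [ 0.409 -0.118  0.122]
0.42 [ 0.421 -0.118  0.15 ]
0.44 [ 0.436 -0.119  0.162]
0.46 [ 0.462 -0.119  0.115]
0.48 [ 0.489 -0.119  0.162]
0.5 [ 0.499 -0.119  0.161]
0.52 [ 0.513 -0.119  0.112]
0.54 [ 0.543 -0.12   0.131]
0.56 [ 0.569 -0.12   0.142]
0.58 [ 0.585 -0.122  0.147]
0.6 [ 0.597 -0.12   0.145]
yaw now -4.0 q6 1.05 q1 -0.59 d [ 0.0025 -0.0795  0.145 ] turn -1.641 rows 12 ok
yaw now -4.0 q6 1.05 q1 -0.59 d [ 0.0025 -0.0795  0.267 ] turn -1.641 rows 12 ok
```

```bash
python3 drive.py '[[0.36,0.0025,-0.0795,0,-1.641],[0.36,0.0025,-0.0795,0,-1.641],[0.36,0.0025,-0.0795,0,-1.641],[0.36,0.0025,-0.0795,0,-1.641],[0.36,0.0025,-0.0795,0,-1.641],[0.36,0.0025,-0.0795,0,-1.641],[0.36,0.0025,-0.0795,0,-1.641],[0.36,0.0025,-0.0795,0,-1.641],[0.36,0.0025,-0.0795,0,-1.641],[0.36,0.0025,-0.0795,0,-1.641],[0.36,0.0025,-0.0795,0,-1.641],[0.36,0.0025,-0.0795,0.05,-1.641],[0.36,0.0025,-0.0795,0.1,-1.641],[0.36,0.0025,-0.0795,0.14,-1.641],[0.36,0.0025,-0.0795,0.14,-1.641],[0.36,0.0025,-0.0795,0.14,-1.641]]'
python3 -c "
from h import *
to(.4882,-.1837,.048,90)"
```

```text
t: 51.3
position: [0.4883, -0.1837, 0.1758]
ee_rot: [-2.221, -2.222, 0.0]
force: [0.4, 0.0, 0.8]
gripper_width: 0.359
finger_force: 0.0
yaw now 90.0 q6 -0.45 q1 -0.45 d [-1.000e-04 -1.000e-04  1.278e-01] turn 0.0 rows 4 ok
```

```bash
python3 drive.py '[[0.36,0,0,0.05,0],[0.36,0,0,0.1,0],[0.36,0,0,0.128,0],[0.36,0,0,0.128,0],[0.28,0,0,0.128,0],[0.28,0,0,0.128,0],[0.28,0,0,0.128,0]]'
python3 - <<'E'
from h import *
from scipy.optimize import brentq
o=status.get_obs();A=np.array([.4829,-.2655]);M=R.from_rotvec(o['ee_rot']).as_matrix();p0=o['position'][:2]
def th(p,psi,g):
    u=np.array([np.cos(psi),np.sin(psi)]);t=np.array([u[1],-u[0]])
    return max((lambda c:np.arctan2(c[1],c[0])+np.arcsin(.0065/np.hypot(*c)))(p-A+s*u+g*t) for s in(-.0075,.0075))
for phi,dpsi in((8,0),(16,2),(24,5),(32,8),(39,10),(45,10)):
    psi=np.radians(90+dpsi);T=np.radians(86.2+phi)
    f=lambda a:th(A+.082*np.array([np.cos(a),np.sin(a)]),psi,.013)-T
    a=brentq(f,T-.6,T+.6);p=A+.082*np.array([np.cos(a),np.sin(a)])
    d=M[:2,:2].T@(p-p0);print(phi,np.round(p,4),'row',np.round(d,4),round(-np.radians(dpsi),3))
E
```

```text
t: 52.0
position: [0.4886, -0.1842, 0.0492]
ee_rot: [2.219, 2.219, 0.002]
force: [-0.5, -0.7, -0.6]
gripper_width: 0.277
finger_force: 0.0
8 [ 0.471  -0.1844] row [-0.0002 -0.0176] -0.0
16 [ 0.4607 -0.1865] row [-0.0024 -0.0279] -0.035
24 [ 0.4508 -0.19  ] row [-0.0059 -0.0379] -0.087
32 [ 0.4414 -0.1948] row [-0.0106 -0.0472] -0.14
39 [ 0.434  -0.1997] row [-0.0155 -0.0547] -0.175
45 [ 0.4283 -0.2043] row [-0.0201 -0.0603] -0.175
```

```bash
python3 drive.py '[[0.28,-0.0002,-0.009,0,0],[0.28,-0.0002,-0.0176,0,0],[0.28,-0.0024,-0.0279,0,-0.035],[0.28,-0.0059,-0.0379,0,-0.087],[0.28,-0.0106,-0.0472,0,-0.14],[0.28,-0.0155,-0.0547,0,-0.175],[0.28,-0.0201,-0.0603,0,-0.19],[0.28,-0.0201,-0.0603,0,-0.19],[0.28,-0.0201,-0.0603,0,-0.19]]'
python3 drive.py '[[0.28,0.0,0.005,0,0],[0.28,0,0.005,0,0],[0.28,0,0.005,-0.05,0],[0.28,0,0.005,-0.1,0],[0.28,0,0.005,-0.15,0],[0.28,0,0,-0.2,0],[0.28,-0.04,0,-0.25,0],[0.28,-0.08,0,-0.25,0],[0.28,-0.08,0,-0.25,0],[0.28,-0.08,0,-0.25,0]]'
python3 - <<'E'
from h import *
im=snap('wrist');cv2.imwrite('pics/w12.png',cv2.resize(im['pixels'][:,:,::-1],(800,600)))
W=cloud(im);h=cv2.cvtColor(im['pixels'],cv2.COLOR_RGB2HSV);z=W[...,2]
red=((h[...,0]<8)|(h[...,0]>172))&(h[...,1]>150)&(h[...,2]>80)&(z>.06)&(z<.075)
for m in comps(red,40): print('red',rect(W,m)[0])
E
```

```text
t: 52.9
position: [0.427, -0.2039, 0.0473]
ee_rot: [2.002, 2.421, -0.0]
force: [-0.6, -0.9, 1.0]
gripper_width: 0.281
finger_force: 0.0
t: 53.9
position: [0.4423, -0.2826, 0.2968]
ee_rot: [-2.002, -2.421, -0.0]
force: [-0.7, 0.6, -0.2]
gripper_width: 0.278
finger_force: 0.0
red ((443.1827392578125, -220.32875061035156), (12.39091682434082, 64.33811950683594), 39.967994689941406)
```

View pics/w12.png

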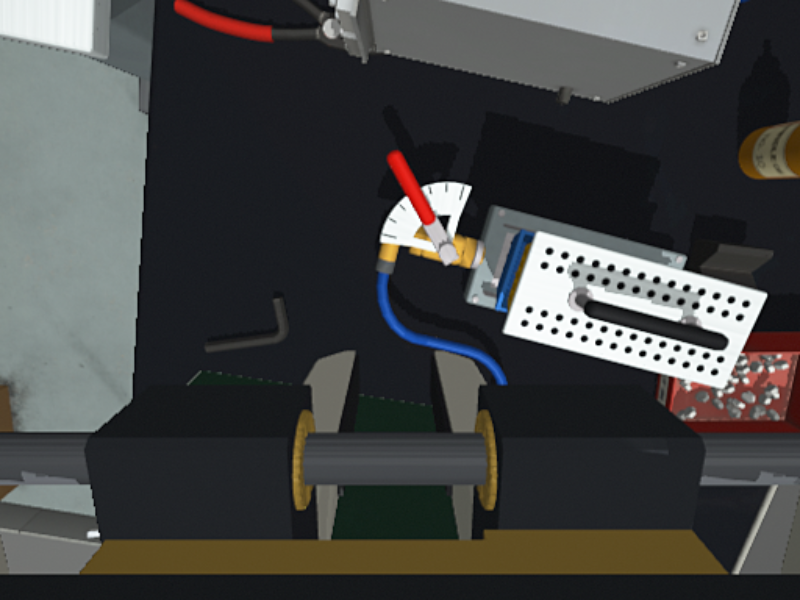

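The lever, from (395,155) to (435,225), covers the green mark. Its measured angle is about 0.77 rad. The stack and cover stand square, and the robot is clear.

```bash
python3 -c "
from plant import manip, status, get_image
print(manip.hand_in())"
```

```text
the job is handed in; nothing more can be done
None
```

The job is handed in, with no verdict returned: both totes present stand stacked on the base half round to each other, the cover is on top, and the valve lever is at the green half mark (measured about 0.77 rad).

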